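Check the spring scale and stack the weights away

TASK

Check the spring scale: set the check weights that are there on its pan one at a time, the heaviest first and then in falling order, each upright, centred, let go and left to settle for a second, without bottoming the pan. Put them away upright, one to a tray, a heavier one always below a lighter, in a stack of all three trays built on the tray that stands alone: un-nest the other two and stack each half a turn from the one below it, so that it sits squarely on the ledges instead of nesting (with only two weights one tray stays empty). Leave the other things on the table alone.

Things in the scene. Friction and masses are not known exactly. Their poses are not given: they have to be found in the camera images.
- tray_a: grey plastic stack-nest tray, 170 mm long (its x), 120 mm wide (its y), 60 mm high, 0.22 to 0.37 kg; it stands alone and is the bottom of the stack. Origin: centre of the underside. All three trays are alike: turned the same way they nest (33 mm pitch); turned half a turn the upper one's feet rest on the lower one's ledges (55 mm pitch), inside its rim, with 4 mm of play each way.
- tray_b: tray like tray_a, standing on the table with tray_c nested in it. In each tray, ledge blocks 26 mm long stand inside both long sides, centred at x = +58 and -32 mm, tops 55 mm above the underside (5 mm below the rim); feet 14 mm long are under both long sides at x = -58 and +32 mm. A white label holder marks the outside of the +x end.
- tray_c: tray like tray_a, nested in tray_b at the start, 33 mm up and turned the same way. Each tray's lower part is a tub, inside 150 x 74 mm, floor 3 mm thick, for the weight; at a shoulder 33 mm above the underside it widens to 164 x 114 mm inside, up to the rim at 60 mm.
- tray_a_grip (a point): top of the grip pad on tray_a's +y side, at x = +12, y = +61.5, z = 60 mm from its origin; each tray has one there and one at y = -61.5 mm, 44 mm long (along x), 9 mm thick across (along y) with the wall, reaching 25 mm down from the rim. Pinch it across from above: one finger inside the tray, with 27 mm free depth, clear of ledge blocks from x = -19 to +45 mm.
- weight_l: the largest check weight: upright steel cylinder 44 mm diameter and 34 mm high, with a knob 16 mm in diameter and 14 mm high on top (total height 48 mm), 0.4 kg. Origin: centre of the underside. May be absent.
- weight_m: the middle check weight: upright steel cylinder 34 mm diameter and 30 mm high, with a knob 16 mm in diameter and 14 mm high on top (total height 44 mm), 0.2 kg. Origin: centre of the underside. May be absent.
- weight_s: the smallest check weight: upright steel cylinder 28 mm diameter and 24 mm high, with a knob 16 mm in diameter and 14 mm high on top (total height 38 mm), 0.1 kg. Origin: centre of the underside. May be absent.
- pan_top (a point): centre of the top face of the scale's round flat steel pan, 110 mm diameter, no rim, 77 mm above the table when empty; the scale's grey housing below is 190 x 170 mm, 55 mm high, fixed to the table
- pan (a joint): how far the sprung pan is pressed down, m: 0 empty, 900 N/m, well damped, so about 0.0044 under the largest weight, 0.0022 under the middle one, 0.0011 under the smallest; its stop is at 0.012
- gauge_case: bystander: closed wooden gauge block case 60 x 100 x 30 mm, origin centre of the underside
- screwdriver: bystander: screwdriver 130 mm long, lying along its x
- spray: bystander: white bottle, 44 mm diameter, 110 mm high, origin centre of the underside
- vblock: bystander: dark steel V-block 50 x 60 x 40 mm, origin centre of the underside
- ring_gauge: bystander: steel ring gauge, 52 mm diameter, 18 mm high, origin centre of the underside
- brush: bystander: brush 140 mm long, lying along its x
Mind the look-alikes: they are no part of the job. What is shaped like the weight_l but brown or yellow is not meant.

How it is judged:
By the outcome, as a careful person would: the job done as asked, in the order asked, and still so for the second after the job is handed in, with the robot touching nothing.
Of weight_l, weight_m, weight_s only 2 to 3 are there at a start; the rules pass over those that are not, and their reading is None.
At some moment in a run one of weight_l, weight_m, weight_s may be knocked a few centimetres aside while the robot is not near it.
It also fails if it takes over 210 s, if anything falls off the work surface, if the arm or the gripper's body presses on something with over 40 N, if the wrist force passes 120 N, or if a joint passes its speed limit or range.

ROBOT

A 6-joint arm with a two-finger parallel gripper is mounted at the origin on the work surface. World frame = base frame: x ahead of the robot, y to its left, z up, the work surface at z = 0. Lengths are in m, angles in rad, forces in N, time in s.
With the tool pointing down it reaches from about 0.275 to 0.75 m from the base axis. Payload 10.2 kg.
Tool frame: the origin (TCP) lies at the very end of the fingers, on their centre line; the grasp point (between the pads) lies 19 mm behind it; z points along the fingers, y is the line along which they close (so a half turn about z gives the same grasp; the last joint's range is limited). The gripper opens to 85 mm and grips with 20 to 120 N. Pads are 22 mm wide; open, the fingers measure 114 mm over their backs; the gripper's body (76 mm by 85 mm) begins 54 mm behind the grasp point. The pads swing forward as they close: fully open they stand 13 mm farther back than shut.
Start: joints at [1.037, 0.313, 1.498, -0, 1.331, -0.223], TCP at [0.161, 0.5, 0.231] pointing down, gripper open.
Joint ranges: [-2.94, 2.94], [-0.97, 2.17], [0.19, 2.56], [-1.23, 4.37], [0.02, 3.11], [-2.88, 2.88]. Speed limits (rad/s): [2.39, 2.39, 3.01, 3.14, 3.14, 3.14].

INTERFACE

Orientations are given as [roll, pitch, yaw] about the fixed x, y, z axes, in that order (R = Rz(yaw) Ry(pitch) Rx(roll)).
In Python, from rig import manip gives the robot as it stands.
- The arm moves only by the tool send_rows, never from a script. Its argument "rows" is one flat list of numbers, 5 for each row, row after row: the gripper's target within -1 to 1 (fully open at 1, half-way at 0, shut at -1), then the shift along the tool's x, y, z in mm, then the turn about the tool's z in rad. In form: [fingers, x, y, z, twist, fingers, x, y, z, twist, ...]. A call has 1 to 8 rows; each row shifts and turns the commanded pose from where the row before left it, along the tool's axes as they then stand; what a row does not reach is not made up. A row lasts 1/12 s, in which the tool goes at most 41.7 mm and 7.16 degrees, less where a joint would pass 70% of its speed; a pose out of reach is approached as far as the arm can. A call is refused whole if a number of a shift passes 41.7 or a number of a turn 0.125, either way. A call with a gripper value outside its range is refused whole. The fingers move at their own pace and stop on an object; "grip_force" is the grip in N (left out, the last holds). Time passes only in rows, so rows that do not move let the fingers close. It gives the time, the measured TCP pose, the force, the opening and the grip force at its end, in the units of the state.
- manip.get_state(): the state, without advancing time (a new reading comes with each control period).
- manip.grab_frame(name): name is "side" or "top" or "wrist"; returns the picture (400x640x3 uint8, red, green, blue); there is no depth.
- manip.calibration(name): a dict with "intrinsics" (3x3 intrinsics, pixels), "k1" (the pictures are not rectified: a ray, as slopes to the right and down, at radius r is drawn at 1 + k1 r^2 times it, then the intrinsics apply), "rvec" (rotation vector, rad) and "tvec" (3), from world to camera coordinates, as OpenCV has them. Camera axes: x right, y down, z forward; pixel columns grow to the right and rows downward; lengths in m; the calibration is good to about 2 mm. A picture is of the moment at which its call begins: read the wrist's pose just before it. calibration takes no time and is no camera call; for the wrist camera it gives the pose at the moment of the call.
- manip.finish_job(): hands the job in; it is judged then, once.
Trained networks look in the newest picture that a camera, given by its name, has taken for a name from the list of things; names that differ only in an ending like _2 or _b are one class to them, and where a whole thing is asked for, a point or a joint stands for the part that bears it (a point fixed in the world has none). Each returns a list of dicts, best first, with "score" (0 to 1); they miss things now and then, are a little off and sometimes report something else, mostly with a low value. They report only what shows in the picture. A call takes as long as a camera call. They do not tell look-alikes from the thing itself.
- manip.search_frame(name, camera): "position" ([column, row] in pixels, amid what is visible of it).
- manip.mark_of(name, camera): "position" ([column, row] in pixels: a listed point, or the origin of a listed thing).
The state is a dict: "time_s": time; "joints": joint angles; "qd": joint speeds; "tau": joint torques, N m; "tcp_pos": TCP position; "tcp_rot": TCP orientation; "force": force on the tool from outside, world axes, zero at the start; "ft_torque": the same for the moment, N m; "width": finger opening in m; "gripper_force": force on a finger pad.
Only numpy, scipy, OpenCV 4.12 (cv2) and the standard library are available. Lean on these libraries where they do the work, as an engineer would, in place of code of your own. Each camera call takes 0.05 s, during which the arm holds its last target. There are 200 camera calls.

## Working session

There is one attempt and no reset: what is moved stays moved. The work goes in short steps, Python scripts to look and compute and a tool call to move; the robot and the scene stay as the last step left them, time stands still between calls to the robot, and variables do not carry over. Pictures are saved under pics/ and viewed, at most 14 in all, crops included, and the job is handed in when it is done.

Besides the shell and the picture viewer there is one more tool, called after "Emit:" as name(argument=value, ...) on one line, values as JSON. send_rows: Moves the arm, as the interface text tells. Its arguments: {"type":"object","properties":{"rows":{"type":"array"},"grip_force":{"type":"number"}},"required":["rows"]}

```bash
ls; mkdir -p pics
cat > h.py <<'E'
import numpy as np, cv2
from rig import manip
from scipy.spatial.transform import Rotation as R
def cal(n):
    c=manip.calibration(n); return np.array(c["intrinsics"]),float(c["k1"]),np.array(c["rvec"],float).ravel(),np.array(c["tvec"],float).ravel()
def ray(px,c):
    K,k1,rv,t=c; d=np.array([(px[0]-K[0,2])/K[0,0],(px[1]-K[1,2])/K[1,1]]); u=d.copy()
    for _ in range(20): u=d/(1+k1*(u@u))
    M=R.from_rotvec(rv).as_matrix(); return -M.T@t, M.T@np.array([u[0],u[1],1.])
def at_z(px,z,c):
    o,d=ray(px,c); return o+d*(z-o[2])/d[2]
def proj(p,c):
    K,k1,rv,t=c; return cv2.projectPoints(np.array(p,float).reshape(-1,3),rv,t,K,np.array([k1,0,0,0.]))[0].reshape(-1,2)
def snap(n,f=None):
    c=cal(n); im=manip.grab_frame(n)
    if f: cv2.imwrite('pics/'+f,cv2.cvtColor(im,cv2.COLOR_RGB2BGR))
    return im,c
E
python3 - <<'E'
from h import *
for n in ("top","side"):
    im,c=snap(n,n+"0.png"); print(n,c, -R.from_rotvec(c[2]).as_matrix().T@c[3])
    for k in ["tray_a","tray_a_grip","weight_l","weight_m","weight_s","pan_top","gauge_case","spray","vblock","ring_gauge"]:
        r=manip.mark_of(k,n); print(k,[(np.round(d["position"]).astype(int).tolist(),round(d["score"],2),at_z(d["position"],{"pan_top":.077,"tray_a_grip":.06}.get(k,0),c)[:2].round(3).tolist()) for d in r[:5]])
s=manip.get_state(); print(s)
E
```

```text
pics
top (array([[377.54532253,   0.        , 324.67981755],
       [  0.        , 377.54532253, 202.0875116 ],
       [  0.        ,   0.        ,   1.        ]]), -0.09254560476479434, array([ 2.09251824, -2.11690244,  0.17366534]), array([0.0458633 , 0.56427937, 0.81645267])) [0.39523313 0.01348792 0.91143758]
tray_a [([213, 223], 0.9, [0.527, 0.319]), ([451, 237], 0.68, [0.486, -0.264])]
tray_a_grip [([432, 236], 0.94, [0.482, -0.203]), ([385, 246], 0.49, [0.46, -0.096])]
weight_l [([309, 245], 0.85, [0.472, 0.08]), ([293, 308], 0.64, [0.323, 0.119]), ([287, 194], 0.62, [0.598, 0.135]), ([337, 244], 0.59, [0.472, 0.012]), ([213, 225], 0.56, [0.522, 0.319])]
weight_m [([309, 245], 0.85, [0.472, 0.08]), ([293, 308], 0.64, [0.323, 0.119]), ([287, 194], 0.62, [0.598, 0.135]), ([337, 244], 0.59, [0.472, 0.012]), ([213, 225], 0.56, [0.522, 0.319])]
weight_s [([309, 245], 0.85, [0.472, 0.08]), ([293, 308], 0.64, [0.323, 0.119]), ([287, 194], 0.62, [0.598, 0.135]), ([337, 244], 0.59, [0.472, 0.012]), ([213, 225], 0.56, [0.522, 0.319])]
pan_top [([355, 159], 0.82, [0.66, -0.031])]
gauge_c
[... 1400 characters left out ...]
.71, 0.304])]
{'time_s': 1.1, 'joints': array([ 1.03660813e+00,  3.12862494e-01,  1.49770743e+00, -1.64050915e-06,
        1.33096472e+00, -2.23403436e-01]), 'qd': array([ 5.60881447e-04, -2.14971369e-04, -7.74480678e-04, -1.31673954e-03,
       -5.19862711e-05, -1.08317943e-03]), 'tau': array([ 1.70032941e-03, -4.12175596e+01, -2.59904730e+01, -1.03407385e-04,
        5.40140645e-04,  1.67487946e-05]), 'tcp_pos': array([0.16056735, 0.49985428, 0.23131058]), 'tcp_rot': array([3.14153643e+00, 1.44074656e-05, 2.83080828e+00]), 'force': array([-0.87995474,  0.19552082, -0.90067219]), 'ft_torque': array([-0.02437626, -0.01089348, -0.00897459]), 'gripper_force': 0.0, 'width': 0.08554063620719375}
```

View pics/top0.png

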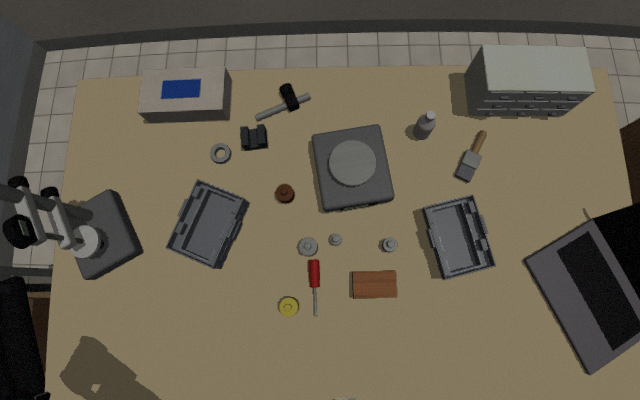

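View pics/side0.png

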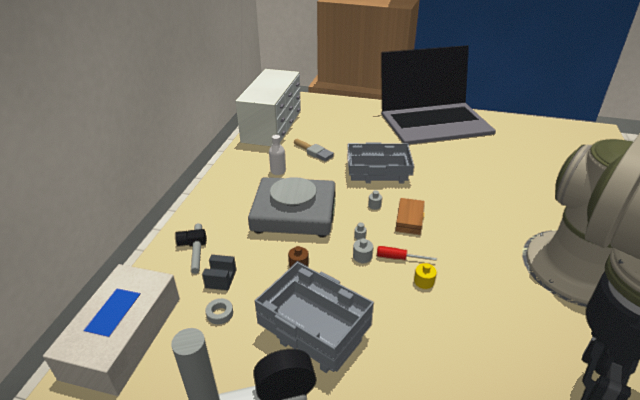

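Grey candidates in top: (309,245) large, (389,245) middle and (336,240) small; brown (286,193) and yellow (289,307) are decoys. The left tray (208,225) looks taller, so it's the nested pair; the right one (458,237) stands alone. I'll confirm both in one enlarged crop.

Run:
```python
import cv2,numpy as np
t=cv2.imread('pics/top0.png');s=cv2.imread('pics/side0.png')
r=lambda a,w,h:cv2.resize(a,(w,h),interpolation=cv2.INTER_CUBIC)
a=np.vstack([np.hstack([r(t[165:275,155:255],273,300),r(t[225:265,290:410],254,300)[:0+300],r(t[185:285,415:505],270,300)]),
 np.hstack([r(s[255:375,250:380],325,300),r(s[130:190,335:425],450,300)[:, :235] if 0 else r(s[135:190,340:420],235,300),r(s[185:270,340:420],237,300)])])
cv2.imwrite('pics/crop1.png',a);print(a.shape)
```

```text
(600, 797, 3)
```

View pics/crop1.png

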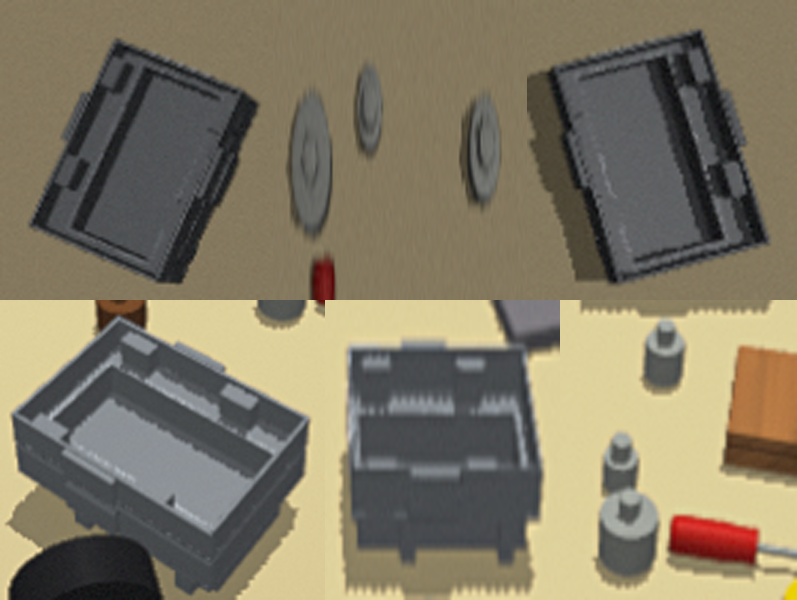

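Crop 1 confirms it: the left tray (pixel 208,225) shows a double rim, so it is the nested b and c. The right tray is single, so it is tray_a. All three grey weights are present: l (309,245), m (389,245), s (336,240). In both trays the end-most ledge block is at the far end, so +x points away from the robot. Next I work out positions and the wrist camera geometry.

```bash
cat >> h.py <<'E'
def tri(p1,c1,p2,c2):
    o1,d1=ray(p1,c1);o2,d2=ray(p2,c2)
    A=np.stack([d1,-d2],1);s=np.linalg.lstsq(A,o2-o1,rcond=None)[0]
    a=o1+d1*s[0];b=o2+d2*s[1]; return (a+b)/2,np.linalg.norm(a-b)
def go(x,y,z,yaw,pos=None,yaw0=None):
    s=manip.get_state(); p=np.array(s["tcp_pos"]) if pos is None else np.array(pos); w=s["tcp_rot"][2] if yaw0 is None else yaw0
    d=(np.array([x,y,z])-p)*1000
    tx=d[0]*np.cos(w)+d[1]*np.sin(w); ty=d[0]*np.sin(w)-d[1]*np.cos(w)
    tw=-((yaw-w+np.pi)%(2*np.pi)-np.pi)
    print("shift tool x,y,z mm: %.1f %.1f %.1f  then twist %.3f (other half-turn %.3f)"%(tx,ty,-d[2],tw,tw-np.sign(tw)*np.pi))
E
python3 - <<'E'
from h import *
s=manip.get_state(); c=cal("wrist")
T=R.from_euler('xyz',s["tcp_rot"]).as_matrix(); M=R.from_rotvec(c[2]).as_matrix()
print("cam in tool",T.T@(-M.T@c[3]-s["tcp_pos"]),"axes",(T.T@M.T).round(3), c[0][0,0],c[1])
ct,cs=cal("top"),cal("side")
for n,a,b in [("l",(309,245),(362,256)),("m",(389.,245),(375,202)),("s",(336,240),(361,235))]: print(n,at_z(a,.02,ct),at_z(b,.02,cs),tri(a,ct,b,cs))
for k in ["weight_l","pan_top"]:
    for n in ("top","side"):
        manip.grab_frame(n); print(k,n,[(np.round(d["position"],1).tolist(),round(d["score"],2)) for d in manip.mark_of(k,n)[:6]])
go(.46,.05,.30,2.83)
E
```

```text
cam in tool [ 0.08080383  0.00064134 -0.14348397] axes [[ 0.    -0.948 -0.319]
 [ 1.     0.     0.001]
 [-0.001 -0.319  0.948]] 307.7713026956813 -0.006139499727664012
l [0.46916075 0.07832669 0.02      ] [0.46462792 0.1029551  0.02      ] (array([ 0.4692458 ,  0.0798194 , -0.00170992]), np.float64(0.0034223605109966727))
m [ 0.46681628 -0.11002697  0.02      ] [ 0.46673262 -0.09626076  0.02      ] (array([ 0.46800607, -0.11159282,  0.00862728]), np.float64(0.0005519262060344038))
s [0.48025829 0.0144409  0.02      ] [0.47870677 0.03538387 0.02      ] (array([0.48173009, 0.01444776, 0.00195643]), np.float64(0.0004967655307620662))
weight_l top [([282.9, 194.8], 0.88), ([290.7, 306.1], 0.79), ([386.1, 247.5], 0.73), ([309.0, 247.2], 0.55), ([337.2, 243.2], 0.49)]
weight_l side [([425.0, 284.8], 0.96), ([373.7, 209.7], 0.71), ([298.7, 266.4], 0.67), ([364.0, 256.3], 0.59), ([362.8, 236.5], 0.58)]
pan_top top [([355.5, 161.3], 0.86)]
pan_top side [([290.3, 187.8], 0.83)]
shift tool x,y,z mm: -422.7 -336.7 -68.7  then twist 0.001 (other half-turn -3.141)
```

Emit:
send_rows(rows=[1, -30, -21.9, 0, 0, 1, -30, -21.9, 0, 0, 1, -30, -21.9, 0, 0, 1, -30, -21.9, 0, 0, 1, -30, -21.9, 0, 0, 1, -30, -21.9, 0, 0, 1, -30, -21.9, 0, 0], grip_force=60)

```text
time_s: 2.08
tcp_pos: [0.3143, 0.2881, 0.2315]
tcp_rot: [3.141, 0.0, 2.831]
force: [0.6, 1.3, -0.3]
width: 0.0857
gripper_force: 0.0
```

Emit:
send_rows(rows=[1, -30, -21.9, 0, -0.044, 1, -30, -21.9, 0, -0.044, 1, -30, -21.9, 0, -0.044, 1, -30, -21.9, 0, -0.044, 1, -30, -21.9, 0, -0.044, 1, -30, -21.9, 0, -0.044, 1, -30, -21.9, 0, -0.044, 1, 0, 0, 0, 0])

```text
time_s: 2.75
tcp_pos: [0.4958, 0.0983, 0.2307]
tcp_rot: [-3.141, 0.001, 3.137]
force: [-0.1, 1.1, -0.0]
width: 0.0853
gripper_force: 0.0
```

Run:
```python
from h import *
s=manip.get_state(); print(s["time_s"],s["tcp_pos"],s["tcp_rot"],s["joints"])
im,c=snap("wrist","w1.png")
print([(np.round(d["position"],1).tolist(),round(d["score"],2),at_z(d["position"],0,c)[:2].round(4).tolist()) for d in manip.mark_of("weight_l","wrist")[:6]])
```

```text
2.75 [0.49582423 0.09829139 0.23074491] [-3.14058476e+00  9.19384252e-04  3.13661937e+00] [-3.59523540e-02  2.69876814e-01  1.55661963e+00 -1.01208521e-03
  1.31414618e+00 -1.60151849e+00]
[([246.7, 158.0], 0.81, [0.4842, 0.019]), ([140.5, 150.3], 0.77, [0.4741, -0.1097]), ([338.1, 18.3], 0.76, [0.3341, 0.1275]), ([341.7, 244.1], 0.7, [0.6014, 0.1384]), ([297.8, 141.5], 0.58, [0.4645, 0.0819])]
```

View pics/w1.png

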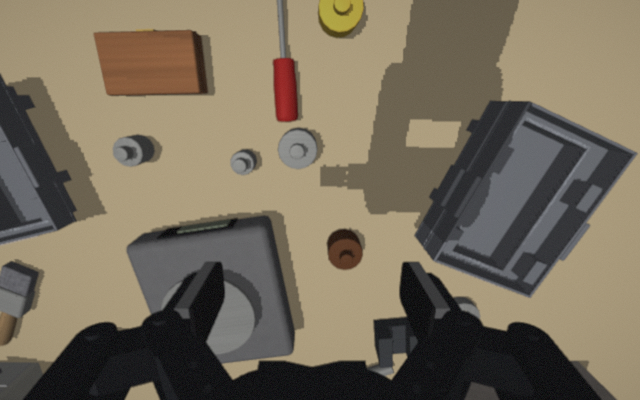

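The wrist view shows l at (297,148), s at (243,161), m at (130,151), and the fully visible nested pair at (525,200). I'll refine the poses by fitting the known outlines to image gradients.

```bash
cat >> h.py <<'E'
from scipy.optimize import minimize
def grad(im,s=1.0):
    g=cv2.GaussianBlur(cv2.cvtColor(im,cv2.COLOR_RGB2GRAY).astype(np.float32),(0,0),s)
    return cv2.Sobel(g,cv2.CV_32F,1,0),cv2.Sobel(g,cv2.CV_32F,0,1)
def score(G,polys,c):
    t=n=0
    for P in polys:
        q=proj(P,c); d=np.diff(q,axis=0); q=(q[:-1]+q[1:])/2; L=np.linalg.norm(d,axis=1)+1e-9
        m=q.astype(np.float32).reshape(-1,1,2)
        gx=cv2.remap(G[0],m[...,0],m[...,1],1).ravel(); gy=cv2.remap(G[1],m[...,0],m[...,1],1).ravel()
        t+=np.sum(L*np.minimum(np.abs(gx*d[:,1]-gy*d[:,0])/L,120)); n+=L.sum()
    return t/n
def circ(x,y,z,r):
    a=np.linspace(0,2*np.pi,61); return np.c_[x+r*np.cos(a),y+r*np.sin(a),0*a+z]
def rect(x,y,w,z,l,b):
    k=np.array([[l,b],[-l,b],[-l,-b],[l,-b],[l,b]])/2; e=np.vstack([k[i]+(k[i+1]-k[i])*np.linspace(0,1,30)[:,None] for i in range(4)])
    return np.c_[e@np.array([[np.cos(w),np.sin(w)],[-np.sin(w),np.cos(w)]])+[x,y],np.full(len(e),z)]
W={"l":(.022,.034,.048),"m":(.017,.03,.044),"s":(.014,.024,.038)}
def fitw(n,views,x,y,z0=0,rng=.012):
    r,h,k=W[n]; Gs=[(grad(i),c) for i,c in views]
    f=lambda p:-sum(score(G,[circ(*p,z0+h,r),circ(*p,z0+k,.008)],c) for G,c in Gs)
    g=min(((f((x+a,y+b)),x+a,y+b) for a in np.arange(-rng,rng+1e-6,.002) for b in np.arange(-rng,rng+1e-6,.002)))
    m=minimize(f,g[1:],method="Nelder-Mead",options=dict(initial_simplex=[g[1:],(g[1]+.0015,g[2]),(g[1],g[2]+.0015)])); return m.x.round(4),round(-m.fun,1)
def fitt(views,x,y,w,z0,rng=.012):
    Gs=[(grad(i),c) for i,c in views]
    f=lambda p:-sum(score(G,[rect(*p[:2],p[2],z0+.06,.17,.12),rect(*p[:2],p[2],z0+.06,.164,.114)],c) for G,c in Gs)
    g=min((f((x+a,y+b,w+d)),x+a,y+b,w+d) for a in np.arange(-rng,rng+1e-6,.003) for b in np.arange(-rng,rng+1e-6,.003) for d in np.arange(-.12,.13,.03))[1:]
    m=minimize(f,g,method="Nelder-Mead",options=dict(initial_simplex=[g,np.add(g,(.002,0,0)),np.add(g,(0,.002,0)),np.add(g,(0,0,.02))])); return m.x.round(4),round(-m.fun,1)
def fitp(views,x,y,z=.077):
    Gs=[(grad(i),c) for i,c in views]; f=lambda p:-sum(score(G,[circ(*p,z,.055)],c) for G,c in Gs)
    g=min(((f((x+a,y+b)),x+a,y+b) for a in np.arange(-.015,.016,.003) for b in np.arange(-.015,.016,.003)))[1:]
    m=minimize(f,g,method="Nelder-Mead",options=dict(initial_simplex=[g,(g[0]+.0015,g[1]),(g[0],g[1]+.0015)])); return m.x.round(4),round(-m.fun,1)
E
python3 - <<'E'
from h import *
T=snap("top");S=snap("side");Wr=snap("wrist")
V=dict(t=[T],s=[S],w=[Wr],all=[T,S,Wr])
for k,v in V.items():
    print(k,"l",fitw("l",v,.467,.081),"m",fitw("m",v,.468,-.11),"s",fitw("s",v,.482,.0155))
    print("  c",fitt(v,.51,.3,-.42,.033,.02),"pan",fitp(v,.655,-.03))
    if k!='w': print("  a",fitt(v,.484,-.26,.31,0,.015))
E
```

```text
t l (array([0.4636, 0.0773]), np.float64(53.6)) m (array([ 0.4655, -0.0995]), np.float64(74.7)) s (array([0.4807, 0.025 ]), np.float64(50.7))
  c (array([ 0.5149,  0.31  , -0.3956]), np.float64(49.7)) pan (array([ 0.6541, -0.0254]), np.float64(83.2))
  a (array([ 0.4817, -0.2656,  0.2358]), np.float64(106.1))
s l (array([0.4667, 0.0844]), np.float64(99.8)) m (array([ 0.4684, -0.1021]), np.float64(101.5)) s (array([0.4834, 0.0213]), np.float64(106.3))
  c (array([ 0.5144,  0.3114, -0.4153]), np.float64(95.2)) pan (array([ 0.6545, -0.0214]), np.float64(101.8))
  a (array([ 0.4999, -0.2526,  0.2206]), np.float64(74.9))
w l (array([0.4694, 0.0817]), np.float64(63.9)) m (array([ 0.4712, -0.1081]), np.float64(72.9)) s (array([0.4814, 0.0269]), np.float64(78.7))
  c (array([ 0.5188,  0.3106, -0.3939]), np.float64(90.0)) pan (array([ 0.6569, -0.0236]), np.float64(47.6))
all l (array([0.4691, 0.0813]), np.float64(183.5)) m (array([ 0.4675, -0.0964]), np.float64(222.1)) s (array([0.4826, 0.022 ]), np.float64(222.6))
  c (array([ 0.5182,  0.3107, -0.3931]), np.float64(218.2)) pan (array([ 0.6548, -0.0247]), np.float64(219.8))
  a (array([ 0.4813, -0.2656,  0.2377]), np.float64(190.7))
```

Emit:
send_rows(rows=[0.45, 9.3, -5.4, 24, 0, 0.45, 9.3, -5.4, 24, 0, 0.45, 9.2, -5.4, 24, 0, 0.45, 0, 0, 18, 0])

```text
time_s: 3.33
tcp_pos: [0.4621, 0.0866, 0.14]
tcp_rot: [-3.142, -0.002, 3.14]
force: [0.0, -0.2, 0.4]
width: 0.0621
gripper_force: 0.0
```

Emit:
send_rows(rows=[0.45, 0, 0, 0, -0.112, 0.45, 0, 0, 0, -0.112, 0.45, 0, 0, 0, -0.112, 0.45, 0, 0, 0, -0.112, 0.45, 0, 0, 0, -0.112, 0.45, 0, 0, 0, -0.112, 0.45, 0, 0, 0, -0.112, 0.45, 0, 0, 0, 0])

```text
time_s: 4.0
tcp_pos: [0.464, 0.0869, 0.1416]
tcp_rot: [-3.141, 0.0, -2.355]
force: [0.2, 0.7, 0.1]
width: 0.0622
gripper_force: 0.0
```

Run:
```python
from h import *
s=manip.get_state(); print(s["time_s"],s["tcp_pos"],s["tcp_rot"],s["width"])
Wr=snap("wrist","w2.png"); T=snap("top")
print(fitw("l",[Wr],.468,.082),fitw("l",[Wr,T],.468,.082)); p=fitw("l",[Wr],.468,.082)[0]; print(proj([*p,.048],Wr[1]))
go(*p,.004,-2.356)
im=cv2.cvtColor(Wr[0],cv2.COLOR_RGB2BGR)
for P in (circ(*p,.034,.022),circ(*p,.048,.008),circ(*p,0,.022)): cv2.polylines(im,[proj(P,Wr[1]).astype(np.int32)],True,(0,255,0),1)
cv2.imwrite('pics/w2.png',im)
```

```text
4.0 [0.46397413 0.08691781 0.14164656] [-3.14122654e+00  3.74477437e-04 -2.35514620e+00] 0.06217350488298714
(array([0.4692, 0.0823]), np.float64(63.9)) (array([0.4647, 0.0802]), np.float64(81.9))
[[304.09919692 203.57209018]]
shift tool x,y,z mm: -0.5 -6.7 137.6  then twist -0.007 (other half-turn 3.135)
```

View pics/w2.png

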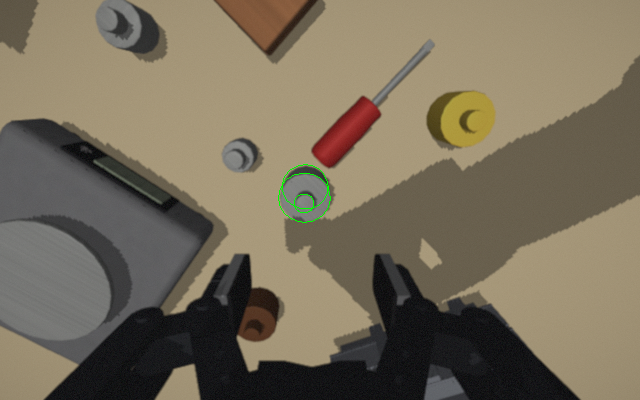

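The outline fit for l sits exactly on the grey weight, knob at (304,204), so I'm going down to grasp it.

Emit:
send_rows(rows=[0.45, -0.5, -6.7, 30, 0, 0.45, 0, 0, 30, 0, 0.45, 0, 0, 30, 0, 0.45, 0, 0, 25, 0, 0.45, 0, 0, 15, 0, 0.45, 0, 0, 6.5, 0, 0.45, 0, 0, 0, 0])

```text
time_s: 4.68
tcp_pos: [0.4689, 0.0819, 0.004]
tcp_rot: [3.14, -0.001, -2.362]
force: [0.8, 0.3, 0.8]
width: 0.0618
gripper_force: 0.0
```

Emit:
send_rows(rows=[-0.2, 0, 0, 0, 0, -0.2, 0, 0, 0, 0, -0.3, 0, 0, 0, 0, -0.3, 0, 0, 0, 0, -0.3, 0, 0, 0, 0])

```text
time_s: 5.1
tcp_pos: [0.4702, 0.0818, 0.0062]
tcp_rot: [-3.14, 0.002, -2.361]
force: [-1.8, 1.9, 6.8]
width: 0.0425
gripper_force: 61.4
```

Emit:
send_rows(rows=[-0.3, 0, 0, -20, 0, -0.3, 0, 0, -30, 0, -0.3, 0, 0, -40, 0, -0.3, 0, 0, -40, 0, -0.3, 0, 0, -20, 0, -0.3, 0, 0, 0, 0])

```text
time_s: 5.6
tcp_pos: [0.4715, 0.0816, 0.1596]
tcp_rot: [-3.134, 0.006, -2.361]
force: [1.2, 0.8, -2.6]
width: 0.0426
gripper_force: 62.6
```

Run:
```python
from h import *
s=manip.get_state(); print(s["time_s"],s["tcp_pos"],s["tcp_rot"],s["width"],s["force"])
Wr=snap("wrist","w3.png"); S=snap("side"); T=snap("top")
for v in ([Wr],[S],[T]): print(fitp(v,.655,-.025), end=' ')
print([(d["position"],d["score"]) for d in manip.mark_of("pan_top","top")])
```

```text
5.6 [0.4715305  0.08162566 0.15958434] [-3.13447219  0.00608693 -2.3605268 ] 0.042639068199426235 [ 1.21156706  0.78367095 -2.58246965]
(array([ 0.6571, -0.0237]), np.float64(82.7)) (array([ 0.6546, -0.0214]), np.float64(101.8)) (array([ 0.6541, -0.0254]), np.float64(82.6)) [([355.0, 161.7], 0.84)]
```

View pics/w3.png

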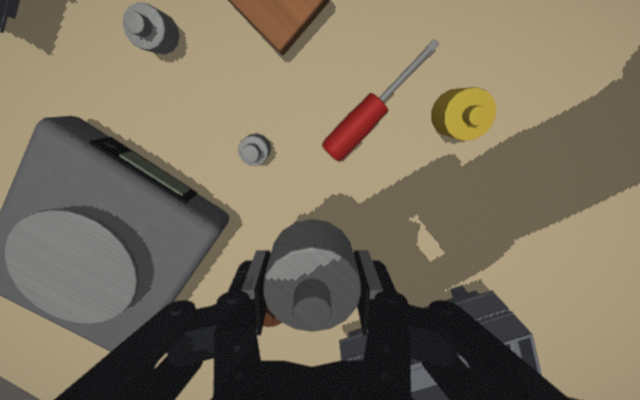

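Emit:
send_rows(rows=[-0.3, -8, -29.2, 0, 0, -0.3, -8.1, -29.2, 0, 0, -0.3, -8.2, -29.2, 0, 0, -0.3, -8.2, -29.2, 0, 0, -0.3, -8.2, -29.2, 0, 0, -0.3, -8.2, -29.2, 0, 0, -0.3, -8.2, -29.2, 0, 0, -0.3, 0, 0, 0, 0])

```text
time_s: 6.47
tcp_pos: [0.6563, -0.0263, 0.1511]
tcp_rot: [3.14, -0.002, -2.363]
force: [1.0, -0.2, -3.5]
width: 0.0423
gripper_force: 62.9
```

Emit:
send_rows(rows=[-0.3, 0, 0, 25, 0, -0.3, 0, 0, 25, 0, -0.3, 0, 0, 12, 0, -0.3, 0, 0, 5, 0, -0.3, 0, 0, 0, 0])

```text
time_s: 6.88
tcp_pos: [0.6533, -0.023, 0.0861]
tcp_rot: [3.139, -0.002, -2.36]
force: [-0.5, -0.3, -3.7]
width: 0.0428
gripper_force: 63.0
```

Run:
```python
from h import *
s=manip.get_state(); print(s["time_s"],s["tcp_pos"],s["tcp_rot"],s["width"],s["force"]); go(.656,-.0235,.0825,-2.36)
```

```text
6.8833 [ 0.65326367 -0.02299915  0.08610999] [ 3.13889755e+00 -1.76809676e-03 -2.36027347e+00] 0.042756287773740215 [-0.46064484 -0.25762324 -3.74364793]
shift tool x,y,z mm: -1.6 -2.3 3.6  then twist -0.000 (other half-turn 3.141)
```

Emit:
send_rows(rows=[-0.3, -1, -1.5, 2.5, 0, -0.3, 0, 0, 0, 0, -0.3, 0, 0, 0, 0])

```text
time_s: 7.13
tcp_pos: [0.6563, -0.0237, 0.0864]
tcp_rot: [-3.14, 0.001, -2.36]
force: [0.4, -0.2, -3.5]
width: 0.0418
gripper_force: 63.0
```

Emit:
send_rows(rows=[-0.3, 0, 0, 1.5, 0, -0.3, 0, 0, 0, 0, -0.3, 0, 0, 0, 0])

```text
time_s: 7.38
tcp_pos: [0.6558, -0.0236, 0.084]
tcp_rot: [-3.141, 0.0, -2.36]
force: [-0.7, -0.3, -4.7]
width: 0.0424
gripper_force: 63.0
```

Run:
```python
from h import *
for i in range(3):
    s=manip.get_state(); print(s["time_s"],s["tcp_pos"],s["force"]); manip.grab_frame("side")
```

```text
7.3833 [ 0.65581153 -0.02364478  0.08403986] [-0.67451182 -0.30386891 -4.68220798]
7.4333 [ 0.65580621 -0.02359523  0.08397235] [-0.64868367 -0.13656418 -4.3857858 ]
7.4833 [ 0.65581785 -0.02361657  0.08395776] [-0.42619861  1.32208513 -4.56290323]
```

Emit:
send_rows(rows=[-0.3, 0, 0, 1.5, 0, -0.3, 0, 0, 0, 0, -0.3, 0, 0, 0, 0])

```text
time_s: 7.78
tcp_pos: [0.6558, -0.0236, 0.0823]
tcp_rot: [-3.141, 0.0, -2.36]
force: [0.4, 0.3, -2.7]
width: 0.0428
gripper_force: 63.0
```

Emit:
send_rows(rows=[-0.3, 0, 0, 1.5, 0, -0.3, 0, 0, 0, 0, -0.3, 0, 0, 0, 0])

```text
time_s: 8.03
tcp_pos: [0.6559, -0.0236, 0.081]
tcp_rot: [-3.141, 0.0, -2.36]
force: [0.6, -0.1, -1.2]
width: 0.0423
gripper_force: 63.0
```

Emit:
send_rows(rows=[-0.3, 0, 0, 1.5, 0, -0.3, 0, 0, 0, 0, -0.3, 0, 0, 0, 0])

```text
time_s: 8.28
tcp_pos: [0.6559, -0.0237, 0.0795]
tcp_rot: [-3.141, 0.0, -2.36]
force: [0.2, -0.3, -0.4]
width: 0.0427
gripper_force: 63.2
```

Emit:
send_rows(rows=[0.35, 0, 0, 0, 0, 0.35, 0, 0, 0, 0, 0.35, 0, 0, 0, 0, 0.35, 0, 0, 0, 0, 0.35, 0, 0, 0, 0, 0.35, 0, 0, 0, 0, 0.35, 0, 0, 0, 0, 0.35, 0, 0, 0, 0])

```text
time_s: 8.95
tcp_pos: [0.6558, -0.0236, 0.0793]
tcp_rot: [-3.142, 0.0, -2.36]
force: [-0.6, 0.2, 0.0]
width: 0.0574
gripper_force: 0.0
```

Emit:
send_rows(rows=[0.35, 0, 0, 0, 0, 0.35, 0, 0, 0, 0, 0.35, 0, 0, 0, 0, 0.35, 0, 0, 0, 0, 0.35, 0, 0, 0, 0, 0.35, 0, 0, 0, 0, 0.35, 0, 0, 0, 0, 0.35, 0, 0, 0, 0])

```text
time_s: 9.62
tcp_pos: [0.6558, -0.0236, 0.0793]
tcp_rot: [3.142, -0.0, -2.36]
force: [0.3, 0.0, -0.2]
width: 0.0576
gripper_force: 0.0
```

Run:
```python
from h import *
s=manip.get_state(); print(s["time_s"],s["tcp_pos"],s["width"],s["force"])
Wr=snap("wrist");S=snap("side","s4.png");T=snap("top")
for v in ([Wr],[S],[T],[Wr,S]): print(fitw("l",v,.656,-.0235,.0726))
a=S[0][120:260,200:400]; b=Wr[0][180:400,180:440]
cv2.imwrite('pics/c4.png',cv2.cvtColor(np.hstack([cv2.resize(a,(428,300)),cv2.resize(b,(354,300))]),cv2.COLOR_RGB2BGR))
```

```text
9.6167 [ 0.65577563 -0.02361923  0.07926976] 0.057647695560885115 [ 0.27656865  0.012862   -0.22058391]
(array([ 0.6562, -0.0238]), np.float64(47.0))
(array([ 0.6609, -0.0227]), np.float64(66.5))
(array([ 0.6624, -0.0093]), np.float64(15.9))
(array([ 0.6566, -0.0237]), np.float64(103.4))
```

View pics/c4.png

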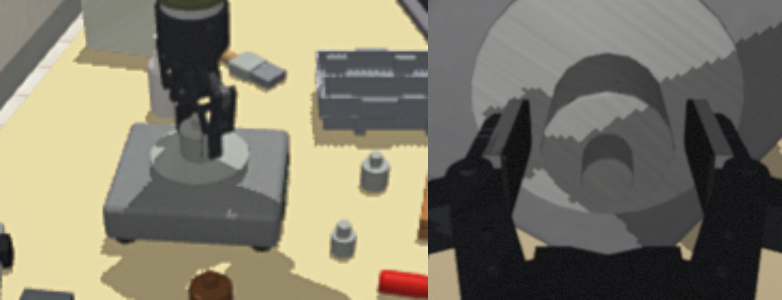

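The weight stands upright and centred on the pan (wrist view), fingers clear. I'll wait a bit longer, regrasp, and carry it to tray_a.

Emit:
send_rows(rows=[0.35, 0, 0, -1, 0, 0.35, 0, 0, 0, 0, 0.35, 0, 0, 0, 0, 0.35, 0, 0, 0, 0, -0.25, 0, 0, 0, 0, -0.25, 0, 0, 0, 0, -0.25, 0, 0, 0, 0, -0.25, 0, 0, 0, 0])

```text
time_s: 10.43
tcp_pos: [0.6558, -0.0236, 0.0803]
tcp_rot: [-3.142, -0.0, -2.36]
force: [-0.4, 0.0, -0.0]
width: 0.0426
gripper_force: 60.6
```

Emit:
send_rows(rows=[-0.3, 0, 0, 0, 0, -0.3, 0, 0, -15, 0, -0.3, 0, 0, -25, 0, -0.3, 0, 0, -30, 0, -0.3, 0, 0, -20, 0.06, -0.3, 0, 0, 0, 0.12, -0.3, 0, 0, 0, 0.12, -0.3, 0, 0, 0, 0.12])

```text
time_s: 11.1
tcp_pos: [0.6554, -0.0235, 0.1697]
tcp_rot: [3.141, -0.001, -2.786]
force: [-0.7, 0.0, -3.1]
width: 0.0424
gripper_force: 61.6
```

Emit:
send_rows(rows=[-0.3, 0, 0, 0, 0.12, -0.3, 0, 0, 0, 0.12, -0.3, 0, 0, 0, 0.12, -0.3, 0, 0, 0, 0.12, -0.3, 0, 0, 0, 0.12, -0.3, 0, 0, 0, 0.12, -0.3, 0, 0, 0, 0.12, -0.3, 0, 0, 0, 0.12])

```text
time_s: 11.77
tcp_pos: [0.6554, -0.0235, 0.1693]
tcp_rot: [-3.141, -0.002, 2.537]
force: [0.1, 0.1, -4.8]
width: 0.0422
gripper_force: 61.6
```

Emit:
send_rows(rows=[-0.3, 0, 0, 0, 0.12, -0.3, 0, 0, 0, 0.12, -0.3, 0, 0, 0, 0.12, -0.3, 0, 0, 0, 0.12, -0.3, 0, 0, 0, 0.12, -0.3, 0, 0, 0, 0.12, -0.3, 0, 0, 0, 0])

```text
time_s: 12.35
tcp_pos: [0.6554, -0.0235, 0.1694]
tcp_rot: [-3.14, -0.001, 1.819]
force: [1.2, 0.3, -4.1]
width: 0.0424
gripper_force: 61.5
```

Run:
```python
from h import *
s=manip.get_state(); print(s["time_s"],s["tcp_pos"],s["tcp_rot"],s["width"],s["force"],s["joints"])
Wr=snap("wrist","w5.png"); print(fitt([Wr],.482,-.266,.24,0,.015))
go(.482,-.266,.17,1.81)
```

```text
12.35 [ 0.65539305 -0.02349884  0.16938126] [-3.13996153e+00 -8.70165622e-04  1.81856087e+00] 0.04241518371885687 [ 1.18080976  0.32874972 -4.11877961] [-2.14139535e-01  6.52895677e-01  1.13906973e+00  5.33389638e-05
  1.35147523e+00 -4.61916442e-01]
(array([ 0.4842, -0.2628,  0.2465]), np.float64(41.2))
shift tool x,y,z mm: -191.0 -228.9 -0.5  then twist 0.015 (other half-turn -3.127)
```

Emit:
send_rows(rows=[-0.3, -24, -28.5, 0, 0, -0.3, -24, -28.5, 0, 0, -0.3, -24, -28.5, 0, 0, -0.3, -24, -28.5, 0, 0, -0.3, -24, -28.5, 0, 0, -0.3, -24, -28.5, 0, 0, -0.3, -24, -28.5, 0, 0, -0.3, -23, -29, 0, 0])

```text
time_s: 13.07
tcp_pos: [0.4808, -0.2667, 0.1702]
tcp_rot: [-3.141, -0.0, 1.827]
force: [0.8, -1.0, -4.2]
width: 0.042
gripper_force: 62.0
```

Emit:
send_rows(rows=[-0.3, 0, 0, 0, 0, -0.3, 0, 0, 0, 0, -0.3, 0, 0, 0, 0])

```text
time_s: 13.32
tcp_pos: [0.4822, -0.2653, 0.1702]
tcp_rot: [3.141, -0.0, 1.825]
force: [-0.4, 0.5, -4.2]
width: 0.0424
gripper_force: 62.3
```

Run:
```python
from h import *
s=manip.get_state(); print(s["time_s"],s["tcp_pos"],s["tcp_rot"],s["width"],s["force"])
Wr=snap("wrist","w5.png"); T=snap("top");p,q=fitt([Wr],.483,-.264,.24,0,.015); print(p,q,fitt([T],.483,-.264,.24,0,.015))
go(*p[:2],.015,p[2]+np.pi/2)
im=cv2.cvtColor(Wr[0],cv2.COLOR_RGB2BGR)
for P in (rect(*p,.06,.17,.12),rect(*p,.03,.15,.074)): cv2.polylines(im,[proj(P,Wr[1]).astype(np.int32)],True,(0,255,0),1)
cv2.imwrite('pics/w5.png',im)
```

```text
13.3167 [ 0.48218566 -0.26531945  0.1702079 ] [ 3.14147540e+00 -4.68132142e-04  1.82496723e+00] 0.042387719380050974 [-0.40972935  0.52185403 -4.23435744]
[ 0.4839 -0.2614  0.2337] 73.9 (array([ 0.4803, -0.2565,  0.2288]), np.float64(64.5))
shift tool x,y,z mm: 2.8 2.1 155.2  then twist 0.021 (other half-turn -3.120)
```

View pics/w5.png

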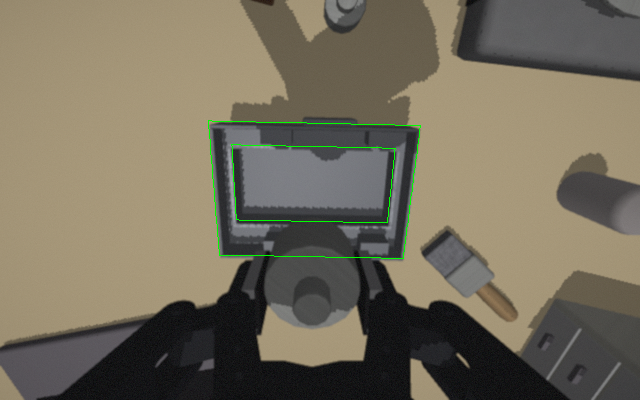

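The fit lies exactly on tray_a's rim and tub (centre 312,188). Lowering l into the tub.

Emit:
send_rows(rows=[-0.3, 2.8, 2, 15, 0.02, -0.3, 0, 0, 30, 0, -0.3, 0, 0, 30, 0, -0.3, 0, 0, 30, 0, -0.3, 0, 0, 25, 0, -0.3, 0, 0, 15, 0, -0.3, 0, 0, 8, 0, -0.3, 0, 0, 2, 0])

```text
time_s: 14.08
tcp_pos: [0.4834, -0.2613, 0.0141]
tcp_rot: [-3.14, -0.002, 1.805]
force: [-0.1, -0.5, -2.6]
width: 0.0421
gripper_force: 62.4
```

Emit:
send_rows(rows=[-0.3, 0, 0, 1, 0, -0.3, 0, 0, 0, 0, -0.3, 0, 0, 0, 0])

```text
time_s: 14.33
tcp_pos: [0.484, -0.2626, 0.0154]
tcp_rot: [3.14, 0.002, 1.803]
force: [-1.1, 0.2, -3.6]
width: 0.0421
gripper_force: 62.4
```

Emit:
send_rows(rows=[-0.3, 0, 0, 1.5, 0, -0.3, 0, 0, 0, 0, -0.3, 0, 0, 0, 0])

```text
time_s: 14.58
tcp_pos: [0.4834, -0.2624, 0.0131]
tcp_rot: [3.141, 0.0, 1.803]
force: [0.1, 0.4, -3.6]
width: 0.0423
gripper_force: 62.4
```

Emit:
send_rows(rows=[-0.3, 0, 0, 1.5, 0, -0.3, 0, 0, 0, 0, -0.3, 0, 0, 0, 0])

```text
time_s: 14.83
tcp_pos: [0.4833, -0.2623, 0.0112]
tcp_rot: [-3.141, -0.0, 1.803]
force: [0.5, 0.2, -4.5]
width: 0.0423
gripper_force: 62.4
```

Emit:
send_rows(rows=[-0.3, 0, 0, 1, 0, -0.3, 0, 0, 0, 0, -0.3, 0, 0, 0, 0])

```text
time_s: 15.08
tcp_pos: [0.4834, -0.2624, 0.011]
tcp_rot: [3.142, 0.0, 1.803]
force: [-3.2, 2.2, 5.7]
width: 0.0422
gripper_force: 63.6
```

Emit:
send_rows(rows=[0.35, 0, 0, 0, 0, 0.35, 0, 0, 0, 0, 0.35, 0, 0, 0, 0, 0.35, 0, 0, -15, 0, 0.35, 0, 0, -35, 0, 0.35, 0, 0, -41, 0, 0.35, 0, 0, -41, 0, 0.35, 0, 0, -41, 0])

```text
time_s: 15.75
tcp_pos: [0.4831, -0.2622, 0.1853]
tcp_rot: [3.141, 0.0, 1.803]
force: [0.4, -0.8, -0.3]
width: 0.058
gripper_force: 0.0
```

Run:
```python
from h import *
Wr=snap("wrist"); print(fitt([Wr],.484,-.262,.234,0,.006),fitw("l",[Wr],.4834,-.2624,.003))
cv2.imwrite('pics/w6.png',cv2.cvtColor(Wr[0],cv2.COLOR_RGB2BGR)[80:400,140:500])
```

```text
(array([ 0.484 , -0.2613,  0.2342]), np.float64(83.6)) (array([ 0.486 , -0.2605]), np.float64(66.5))
```

View pics/w6.png

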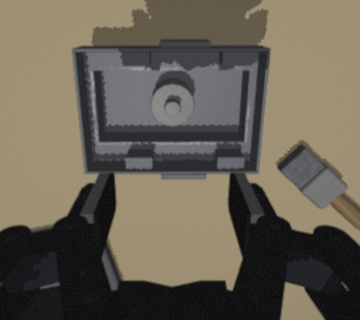

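Emit:
send_rows(rows=[0, 37.8, 11.1, 0, 0, 0, 37.8, 11.1, 0, 0, 0, 37.8, 11.1, 0, 0, 0, 37.8, 11.1, 0, 0, 0, 37.8, 11.1, 0, 0, 0, 37.8, 11.1, 0, 0, 0, 37.8, 11.1, 0, 0])

```text
time_s: 16.38
tcp_pos: [0.498, 0.0149, 0.1833]
tcp_rot: [3.141, 0.0, 1.803]
force: [0.4, -1.2, -0.2]
width: 0.0425
gripper_force: 0.0
```

Emit:
send_rows(rows=[0, 37.8, 11.1, 0, 0, 0, 37.8, 11.1, 0, 0, 0, 37.8, 11.1, 0, 0, 0, 37.8, 11.1, 0, 0, 0, 37.8, 11.1, 0, 0, 0, 37.8, 11.1, 0, 0])

```text
time_s: 16.88
tcp_pos: [0.5106, 0.2511, 0.1831]
tcp_rot: [3.141, -0.0, 1.803]
force: [1.5, -1.1, -0.2]
width: 0.0427
gripper_force: 0.0
```

Emit:
send_rows(rows=[0, 0, 0, 0, -0.118, 0, 0, 0, 0, -0.118, 0, 0, 0, 0, -0.118, 0, 0, 0, 0, -0.118, 0, 0, 0, 0, -0.118, 0, 0, 0, 0, -0.118, 0, 0, 0, 0, -0.118, 0, 0, 0, 0, -0.118])

```text
time_s: 17.55
tcp_pos: [0.5109, 0.2491, 0.183]
tcp_rot: [3.141, 0.0, 2.753]
force: [-0.1, 0.4, 0.5]
width: 0.043
gripper_force: 0.0
```

Run:
```python
from h import *
s=manip.get_state(); print(s["time_s"],s["tcp_pos"],s["tcp_rot"],s["width"],s["force"])
Wr=snap("wrist","w7.png"); p,q=fitt([Wr],.517,.311,-.395,.033,.012); print(p,q)
im=cv2.cvtColor(Wr[0],cv2.COLOR_RGB2BGR)
for P in (rect(*p,.093,.17,.12),rect(*p,.063,.15,.074)): cv2.polylines(im,[proj(P,Wr[1]).astype(np.int32)],True,(0,255,0),1)
o=R.from_euler('z',p[2]).apply([.012,-.0615,0])[:2]+p[:2]; print(o)
cv2.circle(im,tuple(proj([*o,.093],Wr[1])[0].astype(int)),3,(0,0,255),1)
cv2.imwrite('pics/w7.png',im); go(*o,.070,p[2]+np.pi)
```

```text
17.55 [0.51092561 0.24908387 0.18302357] [3.14143630e+00 1.63420588e-04 2.75259067e+00] 0.04298641792485909 [-0.11244393  0.44191713  0.45293359]
[ 0.5187  0.3109 -0.3935] 71.1
[0.50620234 0.2494992 ]
shift tool x,y,z mm: 4.5 -1.4 113.0  then twist 0.011 (other half-turn -3.130)
```

View pics/w7.png

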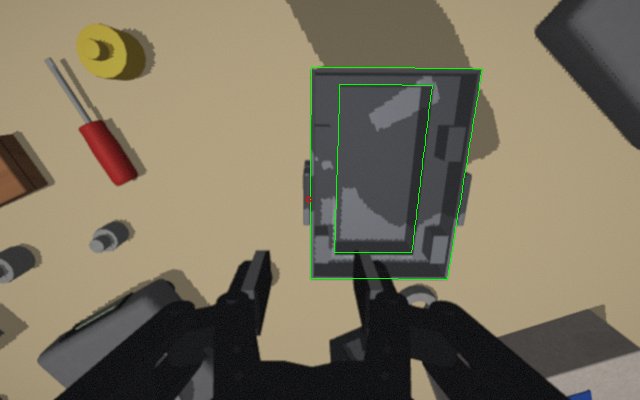

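l is upright in tray_a (crop 172,103). Tray_c's fit is good, and its -y pad is at (308,200). I'll pinch it there.

Emit:
send_rows(rows=[0, 4.5, -1.4, 25, 0.011, 0, 0, 0, 30, 0, 0, 0, 0, 30, 0, 0, 0, 0, 18, 0, 0, 0, 0, 8.5, 0, 0, 0, 0, 0, 0], grip_force=100)

```text
time_s: 18.1
tcp_pos: [0.5054, 0.2493, 0.0701]
tcp_rot: [-3.14, -0.002, 2.734]
force: [0.1, -0.2, 0.6]
width: 0.0428
gripper_force: 0.0
```

Emit:
send_rows(rows=[-0.5, 0, 0, 0, 0, -0.9, 0, 0, 0, 0, -1, 0, 0, 0, 0, -1, 0, 0, 0, 0, -1, 0, 0, 0, 0, -1, 0, 0, 0, 0])

```text
time_s: 18.6
tcp_pos: [0.5069, 0.2497, 0.0735]
tcp_rot: [3.14, 0.002, 2.736]
force: [0.1, -0.7, 6.8]
width: 0.0069
gripper_force: 98.9
```

Emit:
send_rows(rows=[-1, 0, 0, -4, 0, -1, 0, 0, -8, 0, -1, 0, 0, -15, 0, -1, 0, 0, -20, 0, -1, 0, 0, -20, 0, -1, 0, 0, -20, 0, -1, 0, 0, -20, 0, -1, 0, 0, 0, 0])

```text
time_s: 19.27
tcp_pos: [0.5075, 0.25, 0.1833]
tcp_rot: [3.137, 0.006, 2.736]
force: [1.1, -0.1, -1.5]
width: 0.007
gripper_force: 97.9
```

Run:
```python
from h import *
s=manip.get_state(); print(s["time_s"],s["tcp_pos"],s["tcp_rot"],s["width"],s["force"],s["ft_torque"])
Wr=snap("wrist"); S=snap("side")
cv2.imwrite('pics/c8.png',cv2.cvtColor(np.vstack([Wr[0][:,:],S[0][200:400]]),cv2.COLOR_RGB2BGR))
```

```text
19.2667 [0.50754847 0.24995085 0.18328486] [3.13718825 0.00573947 2.73581111] 0.006972670191175121 [ 1.07792008 -0.11754222 -1.46869137] [-0.12850412 -0.00096381 -0.03757   ]
```

View pics/c8.png

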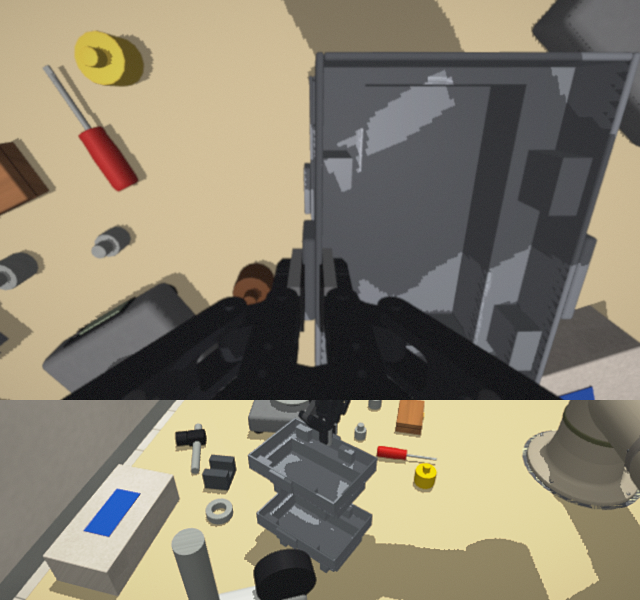

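c came up alone; b stayed at (315,530) in the lower panel. I'll measure c's pose in the hand.

```bash
cat >> h.py <<'E'
def rect6(x,y,w,z,rx,ry,l,b):
    P=rect(0,0,0,0,l,b); M=R.from_euler('ZYX',[w,ry,rx]).as_matrix(); return P@M.T+[x,y,z]   # origin at rim centre
def fit6(view,x,y,w,z):
    G=grad(view[0],1.5);G2=grad(view[0],.8);c=view[1]
    best=None
    for g in (G,G2):
        f=lambda p:-score(g,[rect6(*p,.17,.12),rect6(*p,.164,.114)],c)+20*((p[3]-z)/.004)**2*.05+.2*((p[4]/.03)**2+(p[5]/.03)**2)
        p0=np.array([x,y,w,z,0,0]) if best is None else best.x
        best=minimize(f,p0,method="Nelder-Mead",options=dict(initial_simplex=[p0]+[p0+np.eye(6)[i]*s for i,s in enumerate((.004,.004,.02,.003,.015,.015))],maxiter=3000,maxfev=4000))
    return best.x,-best.fun
E
cat > inhand.py <<'E'
from h import *
import sys
sgn=float(sys.argv[1])  # y side of pad held ; tool yaw = tray yaw + off
off=float(sys.argv[2]); f=sys.argv[3]
s=manip.get_state(); Wr=snap("wrist"); p=s["tcp_pos"]; w=s["tcp_rot"][2]-off
o=p[:2]-R.from_euler('z',w).apply([.012,sgn*.0615,0])[:2]
q,m=fit6(Wr,o[0],o[1],w,p[2]+.0195); print("expect",o,w,p[2]+.0195,"fit",q.round(4),round(m,1))
e=R.from_euler('z',-w).apply([q[0]-p[0],q[1]-p[1],0])[:2]; print("tray centre in tray-yaw frame from TCP",e.round(4),"dyaw",((q[2]-w+np.pi)%(2*np.pi)-np.pi).round(4), "tcp",p,s["tcp_rot"])
im=cv2.cvtColor(Wr[0],cv2.COLOR_RGB2BGR)
for P in (rect6(*q,.17,.12),rect6(*q,.164,.114)): cv2.polylines(im,[proj(P,Wr[1]).astype(np.int32)],True,(0,255,0),1)
cv2.imwrite('pics/'+f,im)
E
python3 inhand.py -1 3.14159 w9.png
```

```text
expect [0.51929823 0.31072452] -0.40581335916991623 0.19845795944299285 fit [ 0.5188  0.3111 -0.406   0.1977  0.0252 -0.001 ] 60.4
tray centre in tray-yaw frame from TCP [-0.0126  0.0616] dyaw -0.0002 tcp [0.50604549 0.24948226 0.17895796] [3.14121783e+00 6.08401198e-04 2.73577664e+00]
```

View pics/w9.png

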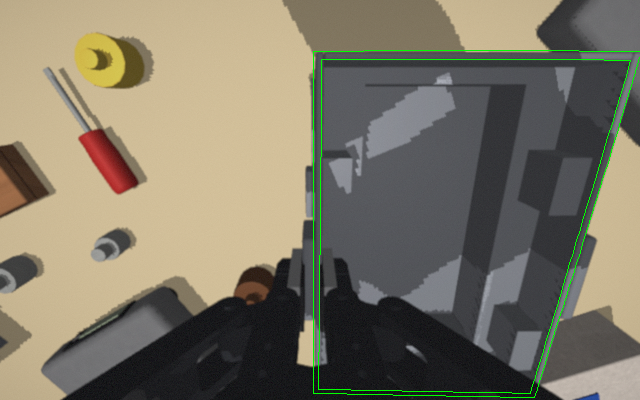

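Emit:
send_rows(rows=[-1, 0, 0, -10, 0.06, -1, 0, 0, -10, 0.12, -1, 0, 0, 0, 0.12, -1, 0, 0, 0, 0.12, -1, 0, 0, 0, 0.12, -1, 0, 0, 0, 0.12, -1, 0, 0, 0, 0.12, -1, 0, 0, 0, 0.12])

```text
time_s: 20.08
tcp_pos: [0.5055, 0.2493, 0.1971]
tcp_rot: [-3.138, -0.0, 1.83]
force: [0.2, -0.1, -2.8]
width: 0.0066
gripper_force: 98.0
```

Emit:
send_rows(rows=[-1, 0, 0, 0, 0.12, -1, 0, 0, 0, 0.12, -1, 0, 0, 0, 0.12, -1, 0, 0, 0, 0.12, -1, 0, 0, 0, 0.12, -1, 0, 0, 0, 0.12, -1, 0, 0, 0, 0.12, -1, 0, 0, 0, 0.12])

```text
time_s: 20.75
tcp_pos: [0.5055, 0.2494, 0.1971]
tcp_rot: [-3.14, 0.002, 0.87]
force: [0.4, 0.9, -2.4]
width: 0.0067
gripper_force: 98.0
```

Emit:
send_rows(rows=[-1, 0, 0, 0, 0.12, -1, 0, 0, 0, 0.12, -1, 0, 0, 0, 0.12, -1, 0, 0, 0, 0.12, -1, 0, 0, 0, 0.12, -1, 0, 0, 0, 0.042, -1, 0, 0, 0, 0])

```text
time_s: 21.33
tcp_pos: [0.5056, 0.2494, 0.1972]
tcp_rot: [-3.141, 0.003, 0.232]
force: [0.3, -0.8, -1.9]
width: 0.007
gripper_force: 98.0
```

Run:
```python
from h import *
s=manip.get_state(); print(s["time_s"],s["tcp_pos"],s["tcp_rot"],s["width"],s["joints"])
go(.4575,-.2043,.2,.234)
```

```text
21.3333 [0.50555014 0.24940174 0.19724253] [-3.14135114e+00  2.79119767e-03  2.32180382e-01] 0.0069992395999512015 [2.50360320e-01 4.26252827e-01 1.42738371e+00 3.04058149e-04
 1.29074248e+00 1.58889215e+00]
shift tool x,y,z mm: -151.2 430.5 -2.8  then twist -0.002 (other half-turn 3.140)
```

Emit:
send_rows(rows=[-1, -5.4, 15.4, 0, 0, -1, -10.8, 30.8, 0, 0, -1, -10.8, 30.8, 0, 0, -1, -10.8, 30.8, 0, 0, -1, -10.8, 30.8, 0, 0, -1, -10.8, 30.8, 0, 0, -1, -10.8, 30.8, 0, 0])

```text
time_s: 21.92
tcp_pos: [0.4834, 0.0372, 0.1979]
tcp_rot: [-3.141, 0.001, 0.236]
force: [-0.4, 0.1, -2.4]
width: 0.007
gripper_force: 98.1
```

Emit:
send_rows(rows=[-1, -10.8, 30.8, 0, 0, -1, -10.8, 30.8, 0, 0, -1, -10.8, 30.8, 0, 0, -1, -10.8, 30.8, 0, 0, -1, -10.8, 30.8, 0, 0, -1, -10.8, 30.8, 0, 0, -1, -10.8, 30.8, 0, 0, -1, -5.4, 15.4, 0, 0])

```text
time_s: 22.58
tcp_pos: [0.458, -0.2079, 0.1978]
tcp_rot: [-3.141, 0.001, 0.233]
force: [-0.5, -0.2, -3.0]
width: 0.0066
gripper_force: 98.2
```

Emit:
send_rows(rows=[-1, 0, 0, 10, 0, -1, 0, 0, 20, 0, -1, 0, 0, 10, 0, -1, 0, 0, 0, 0, -1, 0, 0, 0, 0])

```text
time_s: 23.0
tcp_pos: [0.4588, -0.2043, 0.1584]
tcp_rot: [-3.14, 0.001, 0.235]
force: [0.9, 0.5, -1.2]
width: 0.0063
gripper_force: 98.2
```

```bash
python3 inhand.py -1 3.14159 w10.png
python3 - <<'E'
from h import *
go(.4575,-.2043,.1,.234); S=snap("side","s10.png"); s=manip.get_state(); print(s["time_s"],s["force"],s["width"])
E
```

```text
expect [ 0.48481623 -0.2612658 ] -2.906462684383765 0.17785976055215846 fit [ 4.8560e-01 -2.6140e-01 -2.9067e+00  1.7650e-01  1.0300e-02  1.0000e-04] 75.3
tray centre in tray-yaw frame from TCP [-0.0127  0.0618] dyaw -0.0002 tcp [ 0.45881881 -0.20425366  0.15835976] [-3.14026095e+00  9.67233297e-04  2.35127316e-01]
shift tool x,y,z mm: -1.6 -0.7 59.1  then twist 0.001 (other half-turn -3.141)
23.1 [ 0.45650474  0.42310832 -2.24684815] 0.006489982030211524
```

Emit:
send_rows(rows=[-1, -1.5, -0.5, 10, 0, -1, 0, 0, 20, 0, -1, 0, 0, 15, 0, -1, 0, 0, 8, 0, -1, 0, 0, 3, 0, -1, 0, 0, 1.5, 0, -1, 0, 0, 0, 0])

```text
time_s: 23.68
tcp_pos: [0.4577, -0.205, 0.102]
tcp_rot: [3.141, -0.001, 0.234]
force: [0.0, -0.1, -2.5]
width: 0.0067
gripper_force: 98.2
```

Emit:
send_rows(rows=[-1, 0, 0, 1.5, 0, -1, 0, 0, 0, 0, -1, 0, 0, 0, 0])

```text
time_s: 23.93
tcp_pos: [0.4575, -0.205, 0.1002]
tcp_rot: [3.141, -0.0, 0.234]
force: [-0.2, -0.6, -2.5]
width: 0.0066
gripper_force: 98.2
```

Emit:
send_rows(rows=[-1, 0, 0, 1.5, 0, -1, 0, 0, 0, 0, -1, 0, 0, 0, 0])

```text
time_s: 24.18
tcp_pos: [0.4573, -0.2048, 0.0983]
tcp_rot: [-3.142, 0.0, 0.234]
force: [0.1, 0.6, -1.7]
width: 0.0066
gripper_force: 98.2
```

Emit:
send_rows(rows=[-1, 0, 0, 1.5, 0, -1, 0, 0, 0, 0, -1, 0, 0, 0, 0])

```text
time_s: 24.43
tcp_pos: [0.4573, -0.2048, 0.0967]
tcp_rot: [-3.141, 0.0, 0.234]
force: [0.5, 0.9, -1.9]
width: 0.0071
gripper_force: 98.2
```

Emit:
send_rows(rows=[-1, 0, 0, 1, 0, -1, 0, 0, 0, 0, -1, 0, 0, 0, 0])

```text
time_s: 24.68
tcp_pos: [0.4574, -0.2049, 0.0958]
tcp_rot: [3.141, -0.0, 0.234]
force: [-1.3, 0.1, -2.2]
width: 0.0064
gripper_force: 98.2
```

```bash
python3 inhand.py -1 3.14159 w11.png
```

```text
expect [ 0.48330607 -0.26195408] -2.9077808372598657 0.11530614160443182 fit [ 0.4837 -0.2621 -2.9056  0.1154 -0.0086  0.0041] 76.7
tray centre in tray-yaw frame from TCP [-0.0124  0.0618] dyaw 0.0022 tcp [ 0.45738382 -0.20490773  0.09580614] [ 3.14146334e+00 -5.47546428e-05  2.33809163e-01]
```

Aligned within 1 mm; contact should be near. I'll creep down until the force changes.

Emit:
send_rows(rows=[-1, 0, 0, 1, 0, -1, 0, 0, 0, 0, -1, 0, 0, 0, 0])

```text
time_s: 24.98
tcp_pos: [0.4575, -0.2049, 0.0955]
tcp_rot: [3.141, -0.0, 0.234]
force: [-2.6, 2.0, 6.1]
width: 0.0067
gripper_force: 99.2
```

Emit:
send_rows(rows=[-1, 0, 0, 1, 0, -1, 0, 0, 0, 0, -1, 0, 0, 0, 0])

```text
time_s: 25.23
tcp_pos: [0.4575, -0.2049, 0.0954]
tcp_rot: [3.141, -0.0, 0.234]
force: [-5.7, 3.9, 15.5]
width: 0.0068
gripper_force: 100.8
```

Emit:
send_rows(rows=[-1, 0, 0, -1.5, 0, -0.6, 0, 0, 0, 0, -0.3, 0, 0, 0, 0, -0.1, 0, 0, 0, 0, -0.1, 0, 0, 0, 0, -0.1, 0, 0, -15, 0, -0.1, 0, 0, -30, 0, -0.1, 0, 0, -35, 0], grip_force=60)

```text
time_s: 25.9
tcp_pos: [0.4566, -0.2043, 0.1749]
tcp_rot: [-3.139, 0.002, 0.234]
force: [1.4, 0.2, -0.4]
width: 0.0383
gripper_force: 0.0
```

Emit:
send_rows(rows=[0.2, 0, 0, -20, 0, 0.3, 0, 0, 0, 0, 0.3, 0, 0, 0, 0])

```text
time_s: 26.15
tcp_pos: [0.4576, -0.205, 0.1958]
tcp_rot: [3.14, -0.001, 0.234]
force: [-0.5, 0.6, -0.8]
width: 0.0555
gripper_force: 0.0
```

Run:
```python
from h import *
s=manip.get_state(); print(s["time_s"],s["tcp_pos"],s["tcp_rot"],s["width"])
Wr=snap("wrist","w12.png"); S=snap("side"); T=snap("top")
print("c",fit6(Wr,.4837,-.262,.234,.115),fitt([Wr],.4837,-.262,.234,.055,.006),fitt([S],.4837,-.262,.234,.055,.009))
print("m",fitw("m",[T],.469,-.107),fitw("m",[S],.469,-.107),fitw("m",[T,S],.469,-.107)); print("s",fitw("s",[T],.482,.022))
a=Wr[0];b=cv2.resize(S[0][100:260,320:480],(400,400))
cv2.imwrite('pics/c12.png',cv2.cvtColor(np.hstack([a[:,180:580],b]),cv2.COLOR_RGB2BGR))
```

```text
26.15 [ 0.45758103 -0.20501019  0.19577503] [ 3.14021236e+00 -1.06170801e-03  2.33860494e-01] 0.05548830662094189
c (array([ 0.48454041, -0.26225397,  0.23739354,  0.11323706, -0.0005679 ,
       -0.00637613]), np.float64(91.67228630844224)) (array([ 0.4871, -0.2615,  0.2363]), np.float64(85.1)) (array([ 0.4869, -0.2544,  0.2123]), np.float64(89.2))
m (array([ 0.4659, -0.1069]), np.float64(33.4)) (array([ 0.4689, -0.1062]), np.float64(68.2)) (array([ 0.4666, -0.1067]), np.float64(98.0))
s (array([0.4821, 0.0217]), np.float64(53.3))
```

View pics/c12.png

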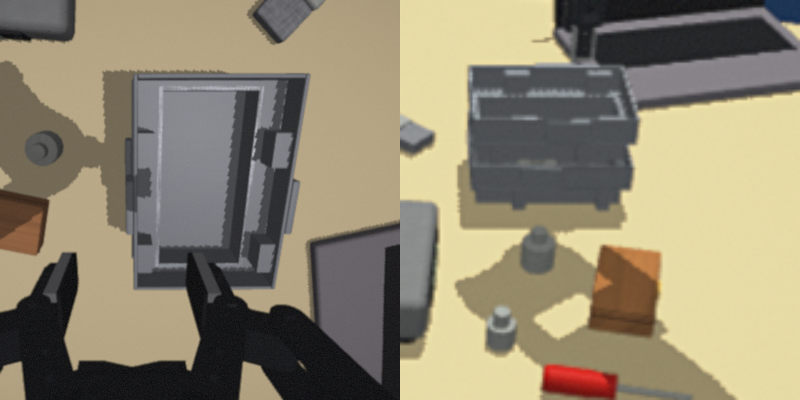

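c sits squarely and level on a: the wrist crop fit is aligned, and the side crop shows an even gap. Next is m, seen at (224,148) in the full frame.

Run:
```python
from h import *
Wr=snap("wrist"); p,q=fitw("m",[Wr],.469,-.107); print(p,q, proj([*p,.044],Wr[1])); go(*p,.15,.234)
print([(np.round(d["position"],0).tolist(),round(d["score"],2)) for d in manip.mark_of("weight_m","wrist")[:4]])
```

```text
[ 0.4746 -0.1127] 41.7 [[222.3781196  148.23409011]]
shift tool x,y,z mm: 38.5 -85.3 44.0  then twist -0.000 (other half-turn 3.141)
[([231.0, 146.0], 0.92), ([111.0, 105.0], 0.9), ([14.0, 218.0], 0.88)]
```

Emit:
send_rows(rows=[0.3, 11.4, -30, 0, 0, 0.3, 11.4, -30, 20, 0, 0.3, 11.4, -30, 20, 0, 0.3, 0, 0, 0, 0, 0.3, 0, 0, 0, 0])

```text
time_s: 26.82
tcp_pos: [0.4693, -0.1081, 0.1542]
tcp_rot: [-3.14, 0.002, 0.236]
force: [-0.2, -0.7, 1.0]
width: 0.0553
gripper_force: 0.0
```

Run:
```python
from h import *
Wr=snap("wrist"); S=snap("side")
p,q=fitw("m",[Wr],.470,-.108); print(p,q, fitw("m",[S],.470,-.108)); go(*p,.005,.234)
print([(np.round(d["position"],0).tolist(),round(d["score"],2)) for d in manip.mark_of("weight_m","wrist")[:4]],proj([[*p,0],[*p,.044]],Wr[1]))
G=cv2.cvtColor(Wr[0],cv2.COLOR_RGB2GRAY); q=proj([*p,.03],Wr[1])[0].astype(int); print(cv2.resize(G[q[1]-45:q[1]+45,q[0]-45:q[0]+45],(18,18),interpolation=cv2.INTER_AREA))
```

```text
[ 0.4817 -0.0998] 51.4 (array([ 0.4684, -0.1038]), np.float64(88.7))
shift tool x,y,z mm: 13.7 -7.3 150.5  then twist -0.000 (other half-turn 3.141)
[([72.0, 256.0], 0.86), ([313.0, 185.0], 0.64), ([188.0, 142.0], 0.62), ([448.0, 194.0], 0.55)] [[306.71359845 172.41163135]
 [305.81842525 184.23873073]]
[[116 167 172 172 172 172 172 172 172 173 172 172 172 172 172 172 172 172]
 [108 117 153 167 172 172 172 172 172 172 172 172 172 172 172 172 172 172]
 [108 108 108 111 123 170 169 147 127 132 156 172 172 173 172 172 173 172]
 [108 108 109 108 109 127 120 109 109 109 120 170 172 172 172 173 173 172]
 [108 108 108 109 109 109 108 109 109 108 109 165 173 172 172 172 172 173]
 [108 108 108 108 109 109 108 109 108 108 117 170 172 173 172 173 172 172]
 [108 108 109 109 108 109 109 109 108 106 107 164 172 173 173 172 173 172]
 [108 108 109 108 109 109 109 108  87  68  66  80 133 172 172 172 173 173]
 [108 114 115 112 113 122 109  87  69  82  82  79  71 145 173 172 173 172]
 [109 148 170 167 168 137 108  78  89  90  89  90  99 120 173 173 173 172]
 [132 171 173 172 173 156 107  92  90  80  73  84 109 145 171 173 172 173]
 [170 172 172 173 172 172 133 136  87  80  87  82 146 149 166 173 172 173]
 [172 172 172 173 173 173 165 137 110 120 114 142 145 149 170 173 172 173]
 [173 173 173 173 172 173 172 147 137 138 141 142 145 155 173 173 173 173]
 [172 172 172 172 173 173 173 171 151 140 141 144 157 172 172 173 172 172]
 [173 173 173 172 173 173 173 173 173 169 167 170 172 173 173 173 173 172]
 [172 173 173 172 173 173 172 173 172 173 173 173 173 173 173 173 173 173]
 [172 172 173 173 173 172 172 173 172 173 173 173 173 173 172 173 172 172]]
```

```bash
cat >> h.py <<'E'
def fits(n,view,x,y,z0=0,rng=.02):
    im,c=view; r,h,k=W[n]
    hsv=cv2.cvtColor(im,cv2.COLOR_RGB2HSV); mask=((hsv[...,1]<45)).astype(np.uint8)
    q=proj([x,y,z0+.02],c)[0].astype(int)
    def sil(p):
        m=np.zeros_like(mask)
        for P in (np.vstack([circ(*p,z0,r),circ(*p,z0+h,r)]),np.vstack([circ(*p,z0+h,.008),circ(*p,z0+k,.008)])):
            cv2.fillConvexPoly(m,cv2.convexHull((proj(P,c)*16).round().astype(np.int32)),1,shift=4)
        return m
    def f(p):
        m=sil(p); ring=cv2.dilate(m,np.ones((9,9)))-m
        return -((m&mask).sum()/m.sum()-(ring&mask).sum()/ring.sum())
    g=min((f((x+a,y+b)),x+a,y+b) for a in np.arange(-rng,rng+1e-6,.002) for b in np.arange(-rng,rng+1e-6,.002))[1:]
    m=minimize(f,g,method="Nelder-Mead",options=dict(initial_simplex=[g,(g[0]+.0015,g[1]),(g[0],g[1]+.0015)])); return m.x.round(4),round(-m.fun,3)
E
python3 - <<'E'
from h import *
Wr=snap("wrist"); S=snap("side");T=snap("top")
for n,x,y in (("m",.47,-.105),("s",.482,.022)):
  for v in (Wr,S,T): print(n,fits(n,v,x,y))
p=fits("m",Wr,.47,-.105)[0]; go(*p,.005,.234)
E
```

```text
m (array([ 0.4695, -0.1082]), np.float64(0.891))
m (array([ 0.472 , -0.1111]), np.float64(0.777))
m (array([ 0.4902, -0.0872]), np.float64(0.219))
s (array([0.4853, 0.0186]), np.float64(0.885))
s (array([0.4838, 0.018 ]), np.float64(0.767))
s (array([0.4856, 0.0156]), np.float64(0.784))
shift tool x,y,z mm: 0.1 -2.1 150.7  then twist -0.001 (other half-turn 3.140)
```

Emit:
send_rows(rows=[0.3, 0, -2, 25, 0, 0.3, 0, 0, 35, 0, 0.3, 0, 0, 35, 0, 0.3, 0, 0, 30, 0, 0.3, 0, 0, 15, 0, 0.3, 0, 0, 7, 0, 0.3, 0, 0, 0, 0])

```text
time_s: 27.7
tcp_pos: [0.4689, -0.1077, 0.0075]
tcp_rot: [-3.14, 0.001, 0.233]
force: [0.7, -0.3, -0.4]
width: 0.0552
gripper_force: 0.0
```

Emit:
send_rows(rows=[-0.3, 0, 0, 0, 0, -0.4, 0, 0, 0, 0, -0.5, 0, 0, 0, 0, -0.5, 0, 0, 0, 0, -0.5, 0, 0, 0, 0, -0.5, 0, 0, 0, 0])

```text
time_s: 28.2
tcp_pos: [0.4702, -0.108, 0.0099]
tcp_rot: [3.139, -0.002, 0.234]
force: [-1.0, -0.0, 7.2]
width: 0.0321
gripper_force: 59.5
```

Emit:
send_rows(rows=[-0.5, 0, 0, -15, 0, -0.5, 0, 0, -30, 0, -0.5, 0, 0, -40, 0, -0.5, 0, 0, -40, 0, -0.5, 0, 0, -25, 0, -0.5, 0, 0, 0, 0, -0.5, 0, 0, 0, 0])

```text
time_s: 28.78
tcp_pos: [0.4697, -0.1076, 0.1596]
tcp_rot: [3.139, -0.003, 0.234]
force: [-0.5, 0.0, -4.0]
width: 0.0319
gripper_force: 59.9
```

Run:
```python
from h import *
s=manip.get_state(); print(s["time_s"],s["tcp_pos"],s["tcp_rot"],s["width"],s["force"]); go(.656,-.0235,.16,.234)
Wr=snap("wrist"); print(fitp([Wr],.656,-.0235)); p=s["tcp_pos"]; print(fits("m",Wr,p[0],p[1],p[2]-.008,.01))
```

```text
28.7833 [ 0.46965125 -0.1075605   0.15961423] [ 3.13949560e+00 -2.52058174e-03  2.33875153e-01] 0.03194957804428002 [-0.54714736  0.03913206 -3.97217001]
shift tool x,y,z mm: 200.8 -38.6 -0.4  then twist -0.000 (other half-turn 3.141)
(array([ 0.6527, -0.0252]), np.float64(2.6))
(array([ 0.4703, -0.1075]), np.float64(0.662))
```

Emit:
send_rows(rows=[-0.5, 14.8, -2.6, 0, 0, -0.5, 31, -6, 0, 0, -0.5, 31, -6, 0, 0, -0.5, 31, -6, 0, 0, -0.5, 31, -6, 0, 0, -0.5, 31, -6, 0, 0, -0.5, 31, -6, 0, 0, -0.5, 0, 0, 0, 0])

```text
time_s: 29.5
tcp_pos: [0.658, -0.0209, 0.1548]
tcp_rot: [-3.14, 0.002, 0.236]
force: [0.4, -0.1, -2.1]
width: 0.0319
gripper_force: 59.9
```

Emit:
send_rows(rows=[-0.5, 0, 0, 20, 0, -0.5, 0, 0, 25, 0, -0.5, 0, 0, 15, 0, -0.5, 0, 0, 7, 0, -0.5, 0, 0, 2, 0, -0.5, 0, 0, 0, 0, -0.5, 0, 0, 0, 0])

```text
time_s: 30.08
tcp_pos: [0.656, -0.0235, 0.0901]
tcp_rot: [3.141, -0.001, 0.234]
force: [0.7, 0.8, -1.9]
width: 0.0321
gripper_force: 60.0
```

Run:
```python
from h import *
for i in range(3):
  s=manip.get_state(); print(s["time_s"],s["tcp_pos"],s["force"]); manip.grab_frame("side")
go(.656,-.0235,.0865,.234)
```

```text
30.0833 [ 0.65603699 -0.02354145  0.09008545] [ 0.65086628  0.76162634 -1.88359153]
30.1333 [ 0.65614292 -0.02352473  0.09037392] [-0.38486922 -0.02220606 -1.46832154]
30.1833 [ 0.65612375 -0.02353615  0.09037697] [ 0.39971823 -0.2132782  -2.16059048]
shift tool x,y,z mm: -0.1 -0.0 3.8  then twist -0.000 (other half-turn 3.141)
```

Emit:
send_rows(rows=[-0.5, 0, 0, 2.5, 0, -0.5, 0, 0, 0, 0, -0.5, 0, 0, 0, 0])

```text
time_s: 30.48
tcp_pos: [0.6557, -0.0234, 0.0868]
tcp_rot: [3.142, 0.0, 0.234]
force: [-0.6, -0.5, -0.9]
width: 0.032
gripper_force: 60.0
```

Emit:
send_rows(rows=[-0.5, 0, 0, 1.5, 0, -0.5, 0, 0, 0, 0, -0.5, 0, 0, 0, 0])

```text
time_s: 30.73
tcp_pos: [0.6558, -0.0234, 0.0854]
tcp_rot: [3.141, -0.0, 0.234]
force: [0.5, -0.6, -0.5]
width: 0.0321
gripper_force: 60.0
```

Emit:
send_rows(rows=[-0.5, 0, 0, 1, 0, -0.5, 0, 0, 0, 0, -0.5, 0, 0, 0, 0])

```text
time_s: 30.98
tcp_pos: [0.6558, -0.0234, 0.0844]
tcp_rot: [3.141, -0.0, 0.234]
force: [-0.2, 0.5, -0.1]
width: 0.0319
gripper_force: 60.1
```

Contact reached, with the pan loaded about 2 mm. I'll release and wait 1.6 s.

Emit:
send_rows(rows=[0.2, 0, 0, 0, 0, 0.2, 0, 0, 0, 0, 0.2, 0, 0, 0, 0, 0.2, 0, 0, 0, 0, 0.2, 0, 0, 0, 0, 0.2, 0, 0, 0, 0, 0.2, 0, 0, 0, 0, 0.2, 0, 0, 0, 0])

```text
time_s: 31.65
tcp_pos: [0.6557, -0.0234, 0.0843]
tcp_rot: [-3.142, 0.0, 0.234]
force: [0.0, -0.2, -0.6]
width: 0.0514
gripper_force: 0.0
```

Emit:
send_rows(rows=[0.2, 0, 0, 0, 0, 0.2, 0, 0, 0, 0, 0.2, 0, 0, 0, 0, 0.2, 0, 0, 0, 0, 0.2, 0, 0, 0, 0, 0.2, 0, 0, 0, 0, 0.2, 0, 0, 0, 0, 0.2, 0, 0, 0, 0])

```text
time_s: 32.32
tcp_pos: [0.6557, -0.0234, 0.0843]
tcp_rot: [3.142, -0.0, 0.234]
force: [0.1, -0.2, -0.1]
width: 0.0516
gripper_force: 0.0
```

Emit:
send_rows(rows=[0.2, 0, 0, -1, 0, 0.2, 0, 0, 0, 0, 0.2, 0, 0, 0, 0, 0.2, 0, 0, 0, 0, 0.2, 0, 0, 0, 0, 0.2, 0, 0, 0, 0])

```text
time_s: 32.82
tcp_pos: [0.6557, -0.0233, 0.0853]
tcp_rot: [-3.142, 0.0, 0.234]
force: [0.2, 0.4, -0.7]
width: 0.0514
gripper_force: 0.0
```

Run:
```python
from h import *
s=manip.get_state(); print(s["time_s"],s["tcp_pos"],s["width"],s["force"])
Wr=snap("wrist"); S=snap("side"); print(fitw("m",[Wr],.656,-.0235,.0748,.008),fitw("m",[S],.656,-.0235,.0748,.008))
```

```text
32.8167 [ 0.65570356 -0.0233362   0.08527376] 0.05136702197523157 [ 0.18651874  0.40725171 -0.74232609]
(array([ 0.6562, -0.0232]), np.float64(56.1)) (array([ 0.6614, -0.023 ]), np.float64(57.7))
```

Emit:
send_rows(rows=[-0.3, 0, 0, 0, 0, -0.5, 0, 0, 0, 0, -0.5, 0, 0, 0, 0, -0.5, 0, 0, 0, 0, -0.5, 0, 0, 0, 0, -0.5, 0, 0, -15, 0, -0.5, 0, 0, -30, 0, -0.5, 0, 0, -40, 0])

```text
time_s: 33.58
tcp_pos: [0.6542, -0.0231, 0.1681]
tcp_rot: [-3.139, 0.006, 0.234]
force: [0.5, 0.2, -1.3]
width: 0.0319
gripper_force: 59.8
```

Emit:
send_rows(rows=[-0.5, 0, 0, -30, -0.06, -0.5, 0, 0, 0, -0.12, -0.5, 0, 0, 0, -0.12, -0.5, 0, 0, 0, -0.12, -0.5, 0, 0, 0, -0.12, -0.5, 0, 0, 0, -0.12, -0.5, 0, 0, 0, -0.12, -0.5, 0, 0, 0, -0.12])

```text
time_s: 34.25
tcp_pos: [0.6555, -0.0233, 0.1998]
tcp_rot: [-3.141, 0.0, 1.14]
force: [-0.7, -0.3, -2.4]
width: 0.032
gripper_force: 59.8
```

Emit:
send_rows(rows=[-0.5, 0, 0, 0, -0.12, -0.5, 0, 0, 0, -0.12, -0.5, 0, 0, 0, -0.12, -0.5, 0, 0, 0, -0.12, -0.5, 0, 0, 0, -0.12, -0.5, 0, 0, 0, -0.071, -0.5, 0, 0, 0, 0])

```text
time_s: 34.83
tcp_pos: [0.6555, -0.0233, 0.1998]
tcp_rot: [-3.141, -0.0, 1.807]
force: [0.4, 0.0, -2.1]
width: 0.0318
gripper_force: 59.8
```

Run:
```python
from h import *
s=manip.get_state(); print(s["time_s"],s["tcp_pos"],s["tcp_rot"],s["width"],s["force"]); go(.484,-.2615,.19,1.805)
```

```text
34.8333 [ 0.65552749 -0.02330844  0.19982276] [-3.14079586e+00 -4.28024768e-04  1.80728858e+00] 0.03178816631080215 [ 0.36145984  0.02202851 -2.12268405]
shift tool x,y,z mm: -191.4 -222.6 9.8  then twist 0.002 (other half-turn -3.139)
```

Emit:
send_rows(rows=[-0.5, -12.4, -14.6, 0, 0, -0.5, -25.6, -29.7, 0, 0, -0.5, -25.6, -29.7, 0, 0, -0.5, -25.6, -29.7, 0, 0, -0.5, -25.6, -29.7, 0, 0, -0.5, -25.6, -29.7, 0, 0, -0.5, -25.6, -29.7, 0, 0, -0.5, -25.4, -29.7, 0, 0])

```text
time_s: 35.5
tcp_pos: [0.4822, -0.2623, 0.2003]
tcp_rot: [-3.142, -0.0, 1.802]
force: [1.7, -1.4, -2.6]
width: 0.0317
gripper_force: 60.0
```

Emit:
send_rows(rows=[-0.5, 0, 0, 0, 0, -0.5, 0, 0, 0, 0, -0.5, 0, 0, 0, 0])

```text
time_s: 35.75
tcp_pos: [0.4837, -0.2609, 0.2002]
tcp_rot: [3.141, -0.0, 1.803]
force: [1.1, 0.9, -2.5]
width: 0.0314
gripper_force: 60.1
```

Run:
```python
from h import *
s=manip.get_state(); print(s["time_s"],s["tcp_pos"],s["tcp_rot"],s["width"],s["force"]); 
Wr=snap("wrist"); p,q=fitt([Wr],.484,-.2615,.234,.055,.009); print(p,q); go(.484,-.2615,.0685,1.805)
```

```text
35.75 [ 0.48373902 -0.26090668  0.20024708] [ 3.14146545e+00 -3.53417365e-04  1.80290926e+00] 0.031377898490016626 [ 1.12904436  0.91042354 -2.49219403]
[ 0.4865 -0.2613  0.2351] 70.6
shift tool x,y,z mm: -1.0 -0.3 131.7  then twist -0.001 (other half-turn 3.141)
```

Emit:
send_rows(rows=[-0.5, 0, 0.7, 20, 0, -0.5, 0, 0, 30, 0, -0.5, 0, 0, 30, 0, -0.5, 0, 0, 25, 0, -0.5, 0, 0, 15, 0, -0.5, 0, 0, 7, 0, -0.5, 0, 0, 2, 0, -0.5, 0, 0, 0, 0])

```text
time_s: 36.47
tcp_pos: [0.4849, -0.2606, 0.0716]
tcp_rot: [3.141, 0.0, 1.806]
force: [0.4, 0.9, -1.0]
width: 0.032
gripper_force: 60.1
```

Emit:
send_rows(rows=[-0.5, 0, 0, 1.5, 0, -0.5, 0, 0, 0, 0, -0.5, 0, 0, 0, 0])

```text
time_s: 36.72
tcp_pos: [0.4847, -0.2612, 0.0706]
tcp_rot: [3.141, 0.001, 1.805]
force: [-0.9, 0.3, -1.3]
width: 0.032
gripper_force: 60.1
```

Emit:
send_rows(rows=[-0.5, 0, 0, 1.5, 0, -0.5, 0, 0, 0, 0, -0.5, 0, 0, 0, 0])

```text
time_s: 36.97
tcp_pos: [0.4846, -0.2612, 0.0688]
tcp_rot: [3.141, 0.001, 1.805]
force: [-0.1, 0.2, 1.8]
width: 0.0317
gripper_force: 60.6
```

Emit:
send_rows(rows=[0.2, 0, 0, 0, 0, 0.2, 0, 0, 0, 0, 0.2, 0, 0, 0, 0, 0.2, 0, 0, -15, 0, 0.2, 0, 0, -30, 0, 0.2, 0, 0, -40, 0, 0.2, 0, 0, -40, 0, 0.2, 0, 0, -10, 0])

```text
time_s: 37.63
tcp_pos: [0.4858, -0.2622, 0.2096]
tcp_rot: [3.136, 0.008, 1.805]
force: [0.2, -1.3, 1.4]
width: 0.0515
gripper_force: 0.0
```

Run:
```python
from h import *
Wr=snap("wrist"); S=snap("side"); print(fitt([Wr],.485,-.2615,.234,.055,.006),fitw("m",[Wr],.4846,-.2612,.058),fitw("m",[S],.4846,-.2612,.058)); print(manip.get_state()["tcp_pos"])
```

```text
(array([ 0.486 , -0.2586,  0.2379]), np.float64(74.9)) (array([ 0.4853, -0.2486]), np.float64(70.5)) (array([ 0.4844, -0.2602]), np.float64(105.8))
[ 0.48504543 -0.26156405  0.20564127]
```

Emit:
send_rows(rows=[0, 35.3, 11.3, 0, 0, 0, 35.3, 11.3, 0, 0, 0, 35.3, 11.3, 0, 0, 0, 35.3, 11.3, 0, 0, 0, 35.3, 11.3, 0, 0, 0, 35.3, 11.3, 0, 0, 0, 35.3, 11.3, 0, 0, 0, 35.3, 11.3, 0, 0])

```text
time_s: 38.4
tcp_pos: [0.5059, 0.0366, 0.2016]
tcp_rot: [-3.139, -0.001, 1.805]
force: [0.5, -0.0, -0.2]
width: 0.0427
gripper_force: 0.0
```

Emit:
send_rows(rows=[0, 35.3, 11.3, 0, 0, 0, 35.3, 11.3, 0, 0, 0, 35.3, 11.3, 0, 0, 0, 35.3, 11.3, 0, 0, 0, 35.3, 11.3, 0, 0, 0, 35.3, 11.3, 0, 0, 0, 35.3, 11.3, 0, 0, 0, 35.3, 11.3, 0, 0])

```text
time_s: 39.07
tcp_pos: [0.5285, 0.332, 0.2011]
tcp_rot: [-3.139, 0.001, 1.805]
force: [0.4, 0.2, -0.0]
width: 0.0427
gripper_force: 0.0
```

Emit:
send_rows(rows=[0, 0, 0, 0, 0.122, 0, 0, 0, 0, 0.122, 0, 0, 0, 0, 0.122, 0, 0, 0, 0, 0.122, 0, 0, 0, 0, 0.122, 0, 0, 0, 0, 0.122, 0, 0, 0, 0, 0.122, 0, 0, 0, 0, 0.122])

```text
time_s: 39.73
tcp_pos: [0.5287, 0.3301, 0.201]
tcp_rot: [-3.14, 0.003, 0.823]
force: [-0.2, -0.4, -0.3]
width: 0.0425
gripper_force: 0.0
```

Emit:
send_rows(rows=[0, 0, 0, 0, 0.122, 0, 0, 0, 0, 0.122, 0, 0, 0, 0, 0.122, 0, 0, 0, 0, 0.122, 0, 0, 0, 0, 0.122, 0, 0, 0, 0, 0.122, 0, 0, 0, 0, 0.122, 0, 0, 0, 0, 0.122])

```text
time_s: 40.4
tcp_pos: [0.5287, 0.3301, 0.201]
tcp_rot: [3.14, 0.003, -0.153]
force: [0.8, 0.5, 0.7]
width: 0.043
gripper_force: 0.0
```

Emit:
send_rows(rows=[0, 0, 0, 0, 0.122, 0, 0, 0, 0, 0.122, 0, 0, 0, 0, 0])

```text
time_s: 40.65
tcp_pos: [0.5288, 0.3301, 0.2012]
tcp_rot: [3.139, 0.002, -0.396]
force: [-0.0, 0.6, 0.7]
width: 0.0424
gripper_force: 0.0
```

Run:
```python
from h import *
s=manip.get_state(); print(s["time_s"],s["tcp_pos"],s["tcp_rot"],s["width"],s["joints"])
Wr=snap("wrist","w20.png"); S=snap("side");p,q=fitt([Wr],.5187,.311,-.394,0,.012); print(p,q,fitt([S],.5187,.311,-.394,0,.012))
o=R.from_euler('z',p[2]).apply([.012,.0615,0])[:2]+p[:2]; go(*o,.038,p[2])
```

```text
40.65 [0.52877335 0.33007448 0.20119851] [ 3.13937239e+00  2.27147100e-03 -3.95668320e-01] 0.042351884878747435 [ 3.70377721e-01  5.55663994e-01  1.21638125e+00 -2.57684390e-05
  1.37272366e+00  2.33684496e+00]
[ 0.5192  0.3099 -0.3927] 74.2 (array([ 0.5166,  0.3101, -0.3744]), np.float64(95.1))
shift tool x,y,z mm: 11.0 -39.0 163.8  then twist 0.005 (other half-turn -3.136)
```

Emit:
send_rows(rows=[0, 5, -20, 10, -0.003, 0, 6, -19, 20, 0, 0, 0, 0, 30, 0, 0, 0, 0, 35, 0, 0, 0, 0, 30, 0, 0, 0, 0, 22, 0, 0, 0, 0, 12, 0, 0, 0, 0, 4, 0], grip_force=100)

```text
time_s: 41.42
tcp_pos: [0.5532, 0.3618, 0.0377]
tcp_rot: [3.139, 0.003, -0.386]
force: [0.3, -0.1, -0.4]
width: 0.0426
gripper_force: 0.0
```

Emit:
send_rows(rows=[0, 0, 0, 0, 0, -0.5, 0, 0, 0, 0, -0.9, 0, 0, 0, 0, -1, 0, 0, 0, 0, -1, 0, 0, 0, 0, -1, 0, 0, 0, 0, -1, 0, 0, 0, 0])

```text
time_s: 42.0
tcp_pos: [0.5549, 0.3625, 0.0422]
tcp_rot: [-3.14, -0.002, -0.388]
force: [-1.5, -0.8, 6.5]
width: 0.0062
gripper_force: 99.1
```

Emit:
send_rows(rows=[-1, 0, 0, -5, 0, -1, 0, 0, -15, 0, -1, 0, 0, -25, 0, -1, 0, 0, -35, 0, -1, 0, 0, -40, 0, -1, 0, 0, -40, 0, -1, 0, 0, -30, 0, -1, 0, 0, 0, 0])

```text
time_s: 42.67
tcp_pos: [0.5558, 0.3631, 0.2385]
tcp_rot: [-3.133, -0.009, -0.388]
force: [0.5, 0.0, -2.7]
width: 0.0064
gripper_force: 98.1
```

```bash
python3 - <<'E'
from h import *
s=manip.get_state(); print(s["time_s"],s["tcp_pos"],s["tcp_rot"],s["width"],s["force"])
E
python3 inhand.py 1 0 w21.png
```

```text
42.6667 [0.55584467 0.36307869 0.23845291] [-3.13257795 -0.00876341 -0.38786913] 0.006401228639155423 [ 0.47394643  0.01720835 -2.70511364]
expect [0.52147573 0.31068569] -0.38786913452415117 0.2579529127046801 fit [ 0.5235  0.3114 -0.3906  0.2569  0.0163 -0.0068] 64.1
tray centre in tray-yaw frame from TCP [-0.0104 -0.0601] dyaw -0.0027 tcp [0.55584467 0.36307869 0.23845291] [-3.13257795 -0.00876341 -0.38786913]
```

Emit:
send_rows(rows=[-1, 0, 0, 0, -0.06, -1, 0, 0, 0, -0.12, -1, 0, 0, 0, -0.12, -1, 0, 0, 0, -0.12, -1, 0, 0, 0, -0.12, -1, 0, 0, 0, -0.082, -1, 0, 0, 0, 0])

```text
time_s: 43.3
tcp_pos: [0.5537, 0.3621, 0.2284]
tcp_rot: [3.141, 0.003, 0.237]
force: [0.6, -0.1, -3.1]
width: 0.0063
gripper_force: 98.1
```

```bash
python3 - <<'E'
from h import *
s=manip.get_state(); print(s["time_s"],s["tcp_pos"],s["tcp_rot"],s["width"],s["force"]); go(.482,-.1996,.236,.234)
E
python3 inhand.py 1 0 w21.png
```

```text
43.3 [0.55365009 0.36206127 0.22836272] [3.14127222 0.00326153 0.23676315] 0.006312300625728253 [ 0.55023845 -0.13020426 -3.07686676]
shift tool x,y,z mm: -201.4 529.2 -7.6  then twist 0.003 (other half-turn -3.139)
expect [0.55641014 0.29946229] 0.23676314879957605 0.24786271609335547 fit [0.5576 0.3006 0.2333 0.2478 0.0133 0.0063] 64.1
tray centre in tray-yaw frame from TCP [-0.0106 -0.0607] dyaw -0.0034 tcp [0.55365009 0.36206127 0.22836272] [3.14127222 0.00326153 0.23676315]
```

Emit:
send_rows(rows=[-1, -6.7, 17.6, 0, 0, -1, -13.4, 35.3, 0, 0, -1, -13.4, 35.3, 0, 0, -1, -13.4, 35.3, 0, 0, -1, -13.4, 35.3, 0, 0, -1, -13.4, 35.3, 0, 0, -1, -13.4, 35.3, 0, 0, -1, -13.4, 35.3, 0, 0])

```text
time_s: 44.02
tcp_pos: [0.5167, 0.0799, 0.2296]
tcp_rot: [-3.141, 0.001, 0.231]
force: [1.2, -0.5, -2.4]
width: 0.0064
gripper_force: 98.2
```

Emit:
send_rows(rows=[-1, -13.4, 35.3, 0, 0, -1, -13.4, 35.3, 0, 0, -1, -13.4, 35.3, 0, 0, -1, -13.4, 35.3, 0, 0, -1, -13.4, 35.3, 0, 0, -1, -13.4, 35.3, 0, 0, -1, -13.4, 35.3, 0, 0, -1, -6.7, 17.6, 0, 0])

```text
time_s: 44.68
tcp_pos: [0.4801, -0.2027, 0.2295]
tcp_rot: [-3.141, 0.001, 0.228]
force: [0.4, 0.6, -3.1]
width: 0.0066
gripper_force: 98.3
```

Emit:
send_rows(rows=[-1, 0, 0, 5, 0, -1, 0, 0, 10, 0, -1, 0, 0, 5, 0, -1, 0, 0, 0, 0, -1, 0, 0, 0, 0, -1, 0, 0, 0, 0])

```text
time_s: 45.18
tcp_pos: [0.4816, -0.1986, 0.2105]
tcp_rot: [3.141, -0.0, 0.235]
force: [0.5, 0.3, -3.0]
width: 0.0066
gripper_force: 98.3
```

```bash
python3 inhand.py 1 0 w22.png
python3 - <<'E'
from h import *
S=snap("side"); print("c side",fitt([S],.4855,-.2615,.234,.055,.008)); go(.482,-.1996,.1505,.234)
E
```

```text
expect [ 0.4842481  -0.26118058] 0.2346471304666058 0.22999184682052726 fit [ 0.4871 -0.2622  0.2547  0.2292  0.0446 -0.0194] 58.9
tray centre in tray-yaw frame from TCP [-0.0095 -0.0631] dyaw 0.0201 tcp [ 0.48162052 -0.1985759   0.21049185] [ 3.14148632e+00 -2.00073945e-04  2.34647130e-01]
c side (array([ 0.4856, -0.2524,  0.2221]), np.float64(68.6))
shift tool x,y,z mm: 0.2 0.8 60.2  then twist 0.000 (other half-turn -3.141)
```

Emit:
send_rows(rows=[-1, 0, 1.4, 10, 0, -1, 0, 0, 20, 0, -1, 0, 0, 15, 0, -1, 0, 0, 8, 0, -1, 0, 0, 2, 0, -1, 0, 0, 0, 0, -1, 0, 0, 0, 0])

```text
time_s: 45.87
tcp_pos: [0.4821, -0.2009, 0.1559]
tcp_rot: [3.141, -0.001, 0.234]
force: [-0.3, -1.2, -3.4]
width: 0.0068
gripper_force: 98.4
```

Emit:
send_rows(rows=[-1, 0, 0, 1.5, 0, -1, 0, 0, 0, 0, -1, 0, 0, 0, 0])

```text
time_s: 46.12
tcp_pos: [0.4818, -0.2007, 0.154]
tcp_rot: [3.141, -0.0, 0.234]
force: [0.1, -0.5, -2.4]
width: 0.0065
gripper_force: 98.4
```

Emit:
send_rows(rows=[-1, 0, 0, 1.5, 0, -1, 0, 0, 0, 0, -1, 0, 0, 0, 0])

```text
time_s: 46.37
tcp_pos: [0.4817, -0.2007, 0.1523]
tcp_rot: [3.141, -0.0, 0.234]
force: [1.1, 0.4, -2.9]
width: 0.0069
gripper_force: 98.4
```

```bash
python3 inhand.py 1 0 w23.png
```

```text
expect [ 0.48430024 -0.2633006 ] 0.23381595280911416 0.17184146474694928 fit [ 0.4866 -0.2643  0.2496  0.1701  0.0245 -0.0178] 58.3
tray centre in tray-yaw frame from TCP [-0.01  -0.063] dyaw 0.0158 tcp [ 0.48172469 -0.20069376  0.15234146] [ 3.14145498e+00 -1.52259974e-04  2.33815953e-01]
```

Emit:
send_rows(rows=[-1, 0, 0, 1.5, 0, -1, 0, 0, 0, 0, -1, 0, 0, 0, 0])

```text
time_s: 46.67
tcp_pos: [0.4818, -0.2007, 0.1521]
tcp_rot: [3.141, -0.001, 0.234]
force: [-3.6, 2.5, 8.9]
width: 0.0064
gripper_force: 100.0
```

Emit:
send_rows(rows=[-1, 0, 0, 1, 0, -1, 0, 0, 0, 0, -1, 0, 0, 0, 0])

```text
time_s: 46.92
tcp_pos: [0.4819, -0.2007, 0.152]
tcp_rot: [3.14, -0.001, 0.234]
force: [-5.9, 4.4, 15.6]
width: 0.0063
gripper_force: 101.2
```

Emit:
send_rows(rows=[-1, 0, 0, 1, 0, -1, 0, 0, 0, 0, -1, 0, 0, 0, 0])

```text
time_s: 47.17
tcp_pos: [0.482, -0.2006, 0.1519]
tcp_rot: [3.14, -0.001, 0.234]
force: [-9.4, 7.3, 24.3]
width: 0.0065
gripper_force: 102.3
```

Contact is at rim height 0.170, exactly the ledge level. I'll unload and release.

Emit:
send_rows(rows=[-1, 0, 0, -3, 0, -0.6, 0, 0, 0, 0, -0.3, 0, 0, 0, 0, -0.1, 0, 0, 0, 0, -0.1, 0, 0, 0, 0, -0.1, 0, 0, -15, 0, -0.1, 0, 0, -30, 0, -0.1, 0, 0, -30, 0], grip_force=60)

```text
time_s: 47.83
tcp_pos: [0.4813, -0.2005, 0.227]
tcp_rot: [-3.14, 0.002, 0.234]
force: [0.8, -0.9, -0.3]
width: 0.0383
gripper_force: 0.0
```

Emit:
send_rows(rows=[0.2, 0, 0, -15, 0, 0.2, 0, 0, 0, 0, 0.2, 0, 0, 0, 0])

```text
time_s: 48.08
tcp_pos: [0.4818, -0.2008, 0.2418]
tcp_rot: [3.141, -0.0, 0.234]
force: [-0.2, 0.2, -0.2]
width: 0.0513
gripper_force: 0.0
```

Run:
```python
from h import *
s=manip.get_state(); print(s["time_s"],s["tcp_pos"],s["tcp_rot"],s["width"])
Wr=snap("wrist"); S=snap("side"); T=snap("top")
print("b",fit6(Wr,.485,-.262,.234,.17),fitt([Wr],.485,-.262,.234,.11,.006))
for v in (S,T): print("s",fits("s",v,.484,.018))
print([(np.round(d["position"],0).tolist(),round(d["score"],2),at_z(d["position"],0,T[1])[:2].round(3)) for d in manip.mark_of("weight_s","top")[:6]])
go(.484,.018,.22,1.805)
```

```text
48.0833 [ 0.48176429 -0.20076021  0.2417782 ] [ 3.14097952e+00 -4.83587388e-04  2.33795160e-01] 0.05129488096524953
b (array([ 0.4859584 , -0.26272346,  0.22299571,  0.1706384 ,  0.01113526,
        0.02431439]), np.float64(75.43567524286964)) (array([ 0.4833, -0.2635,  0.2299]), np.float64(73.2))
s (array([0.4838, 0.018 ]), np.float64(0.767))
s (array([0.4834, 0.0157]), np.float64(0.803))
[([284.0, 194.0], 0.82, array([0.598, 0.142])), ([337.0, 241.0], 0.4, array([0.48 , 0.011])), ([256.0, 142.0], 0.39, array([0.737, 0.218]))]
shift tool x,y,z mm: 53.2 -211.9 20.5  then twist -1.571 (other half-turn 1.570)
```

Emit:
send_rows(rows=[0.2, 8.8, -35.3, 0, 0, 0.2, 8.9, -35.3, 0, 0, 0.2, 8.9, -35.3, 0, 0, 0.2, 8.9, -35.3, 10, 0, 0.2, 8.9, -35.3, 15, 0, 0.2, 8.9, -35.3, 15, 0, 0.2, 0, 0, 40, 0, 0.2, 0, 0, 10, 0])

```text
time_s: 48.95
tcp_pos: [0.4819, 0.0197, 0.1471]
tcp_rot: [-3.138, 0.007, 0.237]
force: [0.5, 0.1, -1.0]
width: 0.0513
gripper_force: 0.0
```

Emit:
send_rows(rows=[0.2, 0, 0, 0, 0, 0.2, 0, 0, 0, 0, 0.2, 0, 0, 0, 0])

```text
time_s: 49.2
tcp_pos: [0.4854, 0.0166, 0.1533]
tcp_rot: [3.141, -0.002, 0.232]
force: [0.4, -0.0, 0.4]
width: 0.0514
gripper_force: 0.0
```

Run:
```python
from h import *
s=manip.get_state(); print(s["time_s"],s["tcp_pos"],s["tcp_rot"],s["width"])
Wr=snap("wrist"); p,q=fits("s",Wr,.484,.018); print(p,q,fitw("s",[Wr],*p)); go(*p,.008,.234)
```

```text
49.2 [0.48535358 0.01660974 0.15328196] [ 3.14054660e+00 -2.00394975e-03  2.32264010e-01] 0.05143586598185153
[0.4858 0.0176] 0.863 (array([0.4945, 0.0243]), np.float64(54.9))
shift tool x,y,z mm: 0.6 -0.8 145.3  then twist -0.002 (other half-turn 3.140)
```

Emit:
send_rows(rows=[0.2, 0.6, -0.8, 25, 0, 0.2, 0, 0, 35, 0, 0.2, 0, 0, 35, 0, 0.2, 0, 0, 30, 0, 0.2, 0, 0, 15, 0, 0.2, 0, 0, 7, 0, 0.2, 0, 0, 1, 0, 0.2, 0, 0, 0, 0])

```text
time_s: 49.92
tcp_pos: [0.4858, 0.0181, 0.0049]
tcp_rot: [3.141, -0.002, 0.233]
force: [-0.1, 1.0, -0.6]
width: 0.0513
gripper_force: 0.0
```

Emit:
send_rows(rows=[-0.3, 0, 0, 0, 0, -0.5, 0, 0, 0, 0, -0.6, 0, 0, 0, 0, -0.6, 0, 0, 0, 0, -0.6, 0, 0, 0, 0, -0.6, 0, 0, 0, 0])

```text
time_s: 50.42
tcp_pos: [0.4858, 0.0184, 0.0054]
tcp_rot: [3.14, -0.002, 0.234]
force: [-0.7, -0.5, 8.9]
width: 0.026
gripper_force: 58.4
```

Emit:
send_rows(rows=[-0.6, 0, 0, -15, 0, -0.6, 0, 0, -30, 0, -0.6, 0, 0, -40, 0, -0.6, 0, 0, -40, 0, -0.6, 0, 0, -25, 0, -0.6, 0, 0, 0, 0, -0.6, 0, 0, 0, 0])

```text
time_s: 51.0
tcp_pos: [0.4853, 0.0186, 0.1553]
tcp_rot: [3.14, -0.003, 0.234]
force: [-0.2, 0.8, -2.1]
width: 0.0257
gripper_force: 59.1
```

Run:
```python
from h import *
s=manip.get_state(); print(s["time_s"],s["tcp_pos"],s["tcp_rot"],s["width"],s["force"]); go(.656,-.0235,.16,.234)
Wr=snap("wrist","w30.png"); T=snap("top"); p=s["tcp_pos"]; print("inhand",fits("s",Wr,p[0],p[1],p[2]-.007,.01)); print("table",fits("s",T,.485,.0176,rng=.004))
```

```text
51.0 [0.48531964 0.01855821 0.15531491] [ 3.14008337 -0.00320376  0.23389459] 0.02572449700920578 [-0.23585805  0.75335266 -2.14005667]
shift tool x,y,z mm: 156.3 80.5 -4.7  then twist -0.000 (other half-turn 3.141)
inhand (array([0.4842, 0.0182]), np.float64(0.692))
table (array([0.483 , 0.0231]), np.float64(0.131))
```

Emit:
send_rows(rows=[-0.6, 13, 6.7, 0, 0, -0.6, 26, 13.4, 0, 0, -0.6, 26, 13.4, 0, 0, -0.6, 26, 13.4, 0, 0, -0.6, 26, 13.4, 0, 0, -0.6, 26, 13.4, 0, 0, -0.6, 13, 6.7, 0, 0, -0.6, 0, 0, 0, 0])

```text
time_s: 51.77
tcp_pos: [0.6564, -0.0243, 0.151]
tcp_rot: [-3.14, 0.002, 0.233]
force: [-0.0, -0.0, -1.0]
width: 0.0256
gripper_force: 59.1
```

Emit:
send_rows(rows=[-0.6, 0, 0, 20, 0, -0.6, 0, 0, 25, 0, -0.6, 0, 0, 15, 0, -0.6, 0, 0, 7, 0, -0.6, 0, 0, 2, 0, -0.6, 0, 0, 0, 0, -0.6, 0, 0, 0, 0])

```text
time_s: 52.35
tcp_pos: [0.6556, -0.0235, 0.0858]
tcp_rot: [3.141, -0.001, 0.234]
force: [0.3, -0.1, -0.1]
width: 0.0255
gripper_force: 59.2
```

Run:
```python
from h import *
f=[]
for i in range(4):
  s=manip.get_state(); f.append(s["force"][2]); manip.grab_frame("side")
print(s["tcp_pos"],f); go(.656,-.0235,.0825,.234)
```

```text
[ 0.65562557 -0.02350307  0.08582022] [np.float64(-0.12250819855805195), np.float64(-0.38778524687484717), np.float64(-0.7080163890805379), np.float64(-1.2878955801096588)]
shift tool x,y,z mm: 0.5 0.1 3.1  then twist -0.000 (other half-turn 3.141)
```

Emit:
send_rows(rows=[-0.6, 0.4, 0, 3, 0, -0.6, 0, 0, 0, 0, -0.6, 0, 0, 0, 0])

```text
time_s: 52.8
tcp_pos: [0.6556, -0.0233, 0.0818]
tcp_rot: [-3.142, 0.0, 0.234]
force: [0.1, 0.5, 0.6]
width: 0.026
gripper_force: 59.3
```

Emit:
send_rows(rows=[-0.6, 0, 0, 1.2, 0, -0.6, 0, 0, 0, 0, -0.6, 0, 0, 0, 0])

```text
time_s: 53.05
tcp_pos: [0.6557, -0.0234, 0.0807]
tcp_rot: [3.142, -0.0, 0.234]
force: [-0.2, 0.0, 1.2]
width: 0.026
gripper_force: 59.3
```

Run:
```python
from h import *
f=[]
for i in range(5):
  s=manip.get_state(); f.append(s["force"][2].round(2)); manip.grab_frame("side")
print(s["tcp_pos"],f)
```

```text
[ 0.65570333 -0.02335644  0.08071391] [np.float64(1.22), np.float64(0.7), np.float64(-0.37), np.float64(0.91), np.float64(1.08)]
```

Emit:
send_rows(rows=[-0.6, 0, 0, -0.7, 0, -0.6, 0, 0, 0, 0, 0.15, 0, 0, 0, 0, 0.15, 0, 0, 0, 0, 0.15, 0, 0, 0, 0, 0.15, 0, 0, 0, 0, 0.15, 0, 0, 0, 0, 0.15, 0, 0, 0, 0])

```text
time_s: 53.97
tcp_pos: [0.6556, -0.0234, 0.0813]
tcp_rot: [-3.142, 0.0, 0.234]
force: [-0.0, 0.0, 0.3]
width: 0.0495
gripper_force: 0.0
```

Emit:
send_rows(rows=[0.15, 0, 0, 0, 0, 0.15, 0, 0, 0, 0, 0.15, 0, 0, 0, 0, 0.15, 0, 0, 0, 0, 0.15, 0, 0, 0, 0, 0.15, 0, 0, 0, 0, 0.15, 0, 0, 0, 0, 0.15, 0, 0, 0, 0])

```text
time_s: 54.63
tcp_pos: [0.6556, -0.0234, 0.0813]
tcp_rot: [3.142, -0.0, 0.234]
force: [0.5, -0.9, 0.6]
width: 0.0493
gripper_force: 0.0
```

Emit:
send_rows(rows=[0.15, 0, 0, 0, 0, 0.15, 0, 0, 0, 0, 0.15, 0, 0, 0, 0, 0.15, 0, 0, 0, 0, 0.15, 0, 0, 0, 0, 0.15, 0, 0, 0, 0, 0.15, 0, 0, 0, 0])

```text
time_s: 55.22
tcp_pos: [0.6556, -0.0234, 0.0813]
tcp_rot: [-3.142, 0.0, 0.234]
force: [-0.8, 0.3, -0.3]
width: 0.0494
gripper_force: 0.0
```

Run:
```python
from h import *
s=manip.get_state(); print(s["time_s"],s["tcp_pos"],s["width"],s["force"])
Wr=snap("wrist"); S=snap("side"); print(fitw("s",[Wr],.656,-.0235,.0759,.008),fitw("s",[S],.656,-.0235,.0759,.008))
```

```text
55.2167 [ 0.65561218 -0.02338984  0.08127669] 0.0493549208367421 [-0.76584775  0.2621072  -0.3103956 ]
(array([ 0.6554, -0.0234]), np.float64(56.1)) (array([ 0.6627, -0.0205]), np.float64(55.4))
```

Emit:
send_rows(rows=[-0.3, 0, 0, 0, 0, -0.6, 0, 0, 0, 0, -0.6, 0, 0, 0, 0, -0.6, 0, 0, 0, 0, -0.6, 0, 0, 0, 0, -0.6, 0, 0, 0, 0, -0.6, 0, 0, -15, 0, -0.6, 0, 0, -30, 0])

```text
time_s: 55.98
tcp_pos: [0.6538, -0.023, 0.123]
tcp_rot: [-3.138, 0.007, 0.234]
force: [0.5, -0.4, -0.8]
width: 0.0259
gripper_force: 59.1
```

Emit:
send_rows(rows=[-0.6, 0, 0, -40, 0, -0.6, 0, 0, -40, -0.1, -0.6, 0, 0, -30, -0.1, -0.6, 0, 0, -15, -0.1, -0.6, 0, 0, 0, -0.12, -0.6, 0, 0, 0, -0.12, -0.6, 0, 0, 0, -0.12, -0.6, 0, 0, 0, -0.12])

```text
time_s: 56.65
tcp_pos: [0.6555, -0.0233, 0.251]
tcp_rot: [-3.141, 0.0, 1.02]
force: [-0.8, -0.3, -1.2]
width: 0.0256
gripper_force: 59.1
```

Emit:
send_rows(rows=[-0.6, 0, 0, 0, -0.12, -0.6, 0, 0, 0, -0.12, -0.6, 0, 0, 0, -0.12, -0.6, 0, 0, 0, -0.12, -0.6, 0, 0, 0, -0.12, -0.6, 0, 0, 0, -0.12, -0.6, 0, 0, 0, -0.071, -0.6, 0, 0, 0, 0])

```text
time_s: 57.32
tcp_pos: [0.6555, -0.0233, 0.251]
tcp_rot: [-3.141, -0.0, 1.807]
force: [-0.3, 0.1, -0.9]
width: 0.0255
gripper_force: 59.2
```

Run:
```python
from h import *
s=manip.get_state(); print(s["time_s"],s["tcp_pos"],s["tcp_rot"],s["width"],s["force"]); go(.4845,-.262,.25,1.805)
```

```text
57.3167 [ 0.65553183 -0.02334712  0.25101052] [-3.14109593e+00 -2.69646913e-04  1.80722944e+00] 0.025539003433866024 [-0.30659325  0.05175112 -0.88667296]
shift tool x,y,z mm: -192.0 -222.2 1.0  then twist 0.002 (other half-turn -3.139)
```

Emit:
send_rows(rows=[-0.6, -12.4, -14.6, 0, 0, -0.6, -25.6, -29.7, 0, 0, -0.6, -25.6, -29.7, 0, 0, -0.6, -25.6, -29.7, 0, 0, -0.6, -25.6, -29.7, 0, 0, -0.6, -25.6, -29.7, 0, 0, -0.6, -25.6, -29.7, 0, 0, -0.6, -25.6, -29.7, 0, 0])

```text
time_s: 57.98
tcp_pos: [0.4822, -0.2625, 0.2514]
tcp_rot: [3.141, 0.0, 1.802]
force: [0.6, 0.3, -0.6]
width: 0.0256
gripper_force: 59.3
```

Emit:
send_rows(rows=[-0.6, 0, 0, 0, 0, -0.6, 0, 0, 10, 0, -0.6, 0, 0, 0, 0])

```text
time_s: 58.23
tcp_pos: [0.4833, -0.2606, 0.2394]
tcp_rot: [-3.14, -0.002, 1.803]
force: [-0.3, 0.8, -1.8]
width: 0.0263
gripper_force: 59.4
```

Run:
```python
from h import *
s=manip.get_state(); print(s["time_s"],s["tcp_pos"],s["tcp_rot"],s["width"],s["force"]); 
Wr=snap("wrist"); p,q=fitt([Wr],.485,-.262,.234,.11,.009); print(p,q); go(.485,-.262,.1185,1.805)
```

```text
58.2333 [ 0.48333419 -0.26060629  0.23935925] [-3.14026681e+00 -2.45881764e-03  1.80306862e+00] 0.02627171274449128 [-0.3063633   0.75735316 -1.77380385]
[ 0.4837 -0.2637  0.2335] 69.4
shift tool x,y,z mm: -2.0 0.8 121.5  then twist -0.000 (other half-turn 3.141)
```

Emit:
send_rows(rows=[-0.6, -2, 0.5, 20, 0, -0.6, 0, 0, 30, 0, -0.6, 0, 0, 30, 0, -0.6, 0, 0, 20, 0, -0.6, 0, 0, 12, 0, -0.6, 0, 0, 5, 0, -0.6, 0, 0, 2, 0, -0.6, 0, 0, 0, 0])

```text
time_s: 58.95
tcp_pos: [0.4851, -0.2627, 0.1226]
tcp_rot: [3.141, 0.0, 1.806]
force: [0.4, 0.2, 0.0]
width: 0.0256
gripper_force: 59.4
```

Emit:
send_rows(rows=[-0.6, 0, 0, 1.5, 0, -0.6, 0, 0, 0, 0, -0.6, 0, 0, 0, 0])

```text
time_s: 59.2
tcp_pos: [0.4848, -0.2633, 0.1214]
tcp_rot: [3.141, 0.001, 1.805]
force: [-1.2, -0.0, -1.1]
width: 0.0258
gripper_force: 59.4
```

Emit:
send_rows(rows=[-0.6, 0, 0, 1.5, 0, -0.6, 0, 0, 0, 0, -0.6, 0, 0, 0, 0])

```text
time_s: 59.45
tcp_pos: [0.4846, -0.2632, 0.1194]
tcp_rot: [3.142, 0.0, 1.805]
force: [-0.5, -1.3, -1.4]
width: 0.0254
gripper_force: 59.4
```

Emit:
send_rows(rows=[-0.6, 0, 0, 1.2, 0, -0.6, 0, 0, 0, 0, -0.6, 0, 0, 0, 0])

```text
time_s: 59.7
tcp_pos: [0.4847, -0.2633, 0.1186]
tcp_rot: [3.141, 0.001, 1.805]
force: [-0.5, 0.8, 4.8]
width: 0.0257
gripper_force: 60.0
```

Emit:
send_rows(rows=[-0.6, 0, 0, 1, 0, -0.6, 0, 0, 0, 0, -0.6, 0, 0, 0, 0])

```text
time_s: 59.95
tcp_pos: [0.4848, -0.2634, 0.1185]
tcp_rot: [3.141, 0.001, 1.805]
force: [-3.8, 2.7, 13.1]
width: 0.0264
gripper_force: 61.0
```

Contact. I'll unload, release, lift and look.

Emit:
send_rows(rows=[-0.6, 0, 0, -1.5, 0, 0.1, 0, 0, 0, 0, 0.1, 0, 0, 0, 0, 0.1, 0, 0, 0, 0, 0.1, 0, 0, -15, 0, 0.1, 0, 0, -30, 0, 0.1, 0, 0, -40, 0, 0.1, 0, 0, -25, 0])

```text
time_s: 60.62
tcp_pos: [0.4849, -0.2635, 0.2317]
tcp_rot: [3.14, 0.002, 1.805]
force: [0.2, 0.8, 0.1]
width: 0.0471
gripper_force: 0.0
```

Emit:
send_rows(rows=[0.1, 30, 10, -10, 0, 0.1, 35, 10, 0, 0, 0.1, 35, 10, 0, 0, 0.1, 35, 10, 0, 0, 0.1, 0, 0, 0, 0, 0.1, 0, 0, 0, 0])

```text
time_s: 61.12
tcp_pos: [0.4923, -0.1212, 0.2387]
tcp_rot: [3.142, 0.0, 1.808]
force: [0.9, -1.0, 0.4]
width: 0.0466
gripper_force: 0.0
```

Run:
```python
from h import *
s=manip.get_state(); print(s["time_s"],s["tcp_pos"],s["force"])
Wr=snap("wrist"); S=snap("side"); T=snap("top")
print(fitw("s",[S],.4848,-.2634,.113),fitt([T],.485,-.262,.234,.11,.009),fitw("s",[T],.4848,-.2634,.113))
r=lambda a,w,h:cv2.resize(a,(w,h))
a=np.hstack([r(S[0][90:250,240:440],500,400),r(T[0][180:300,410:500],300,400)])
cv2.imwrite('pics/fin.png',cv2.cvtColor(np.vstack([a,r(Wr[0][0:160],800,200)]),cv2.COLOR_RGB2BGR))
```

```text
61.1167 [ 0.49228375 -0.12124007  0.23866723] [ 0.85500983 -0.99868538  0.44832919]
(array([ 0.4849, -0.2653]), np.float64(94.5)) (array([ 0.4738, -0.2609,  0.3404]), np.float64(33.0)) (array([ 0.4813, -0.2516]), np.float64(33.6))
```

View pics/fin.png

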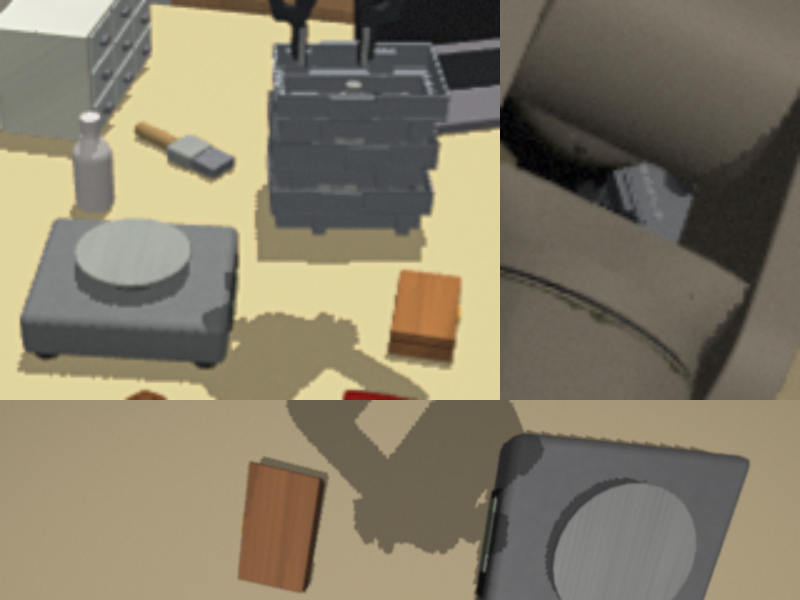

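The side view shows three trays stacked square and level, s's knob upright in the top tub (355,85), the pan empty and the arm clear. Handing in.

```bash
python3 -c "
from rig import manip; print(manip.finish_job())"
```

```text
the job is handed in; nothing more can be done
None
```

The job is handed in after about 61 s: all three weights went on the scale in order (l, m, s), each settling over a second, and now stand in the square three-tray stack with l in a at the bottom, m in c and s in b on top; no verdict was shown.

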